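# Load the bench tumbler and set its speed

## Task

Roll the speed thumbwheel with a fingertip back to stop (red band at the pointer marks), then gather every printed bracket from the bench into the tumbler's loading tray and tip the tray by its handle until they have all gone into the tub. Lower the tray fully level again, and only then roll the thumbwheel until the green band is at the marks. Leave the other things on the bench where they are.

Things in the scene. Friction and masses are not known exactly. Their poses are not given: they have to be found in the camera images.
- block1: orange printed pillow-block bracket: foot 44 x 26 x 10 mm with a 26 x 26 mm upright on its middle, 28 mm high in all, about 40 g. Origin: centre of its underside; x along its 44 mm length, y across its 26 mm width, z up. It starts standing on the bench among other things; 4 to 6 of the six brackets are there.
- block2: green printed pillow-block bracket: foot 44 x 26 x 10 mm with a 26 x 26 mm upright on its middle, 28 mm high in all, about 40 g. Origin: centre of its underside; x along its 44 mm length, y across its 26 mm width, z up. It starts standing on the bench among other things; 4 to 6 of the six brackets are there.
- block3: yellow printed pillow-block bracket: foot 44 x 26 x 10 mm with a 26 x 26 mm upright on its middle, 28 mm high in all, about 40 g. Origin: centre of its underside; x along its 44 mm length, y across its 26 mm width, z up. It starts standing on the bench among other things; 4 to 6 of the six brackets are there.
- block4: white printed pillow-block bracket: foot 44 x 26 x 10 mm with a 26 x 26 mm upright on its middle, 28 mm high in all, about 40 g. Origin: centre of its underside; x along its 44 mm length, y across its 26 mm width, z up. It starts standing on the bench among other things; 4 to 6 of the six brackets are there.
- block5: blue printed pillow-block bracket: foot 44 x 26 x 10 mm with a 26 x 26 mm upright on its middle, 28 mm high in all, about 40 g. Origin: centre of its underside; x along its 44 mm length, y across its 26 mm width, z up. It starts standing on the bench among other things; 4 to 6 of the six brackets are there.
- block6: red printed pillow-block bracket: foot 44 x 26 x 10 mm with a 26 x 26 mm upright on its middle, 28 mm high in all, about 40 g. Origin: centre of its underside; x along its 44 mm length, y across its 26 mm width, z up. It starts standing on the bench among other things; 4 to 6 of the six brackets are there.
- wheel (a joint): black speed thumbwheel, 70 mm diameter, 12 mm wide, rim 11 mm out of a panel slot. rad, 0 to 2.8. Rolling its top to +x of point wheel_top (away from the robot) raises it, to -x lowers it. At 0 (end stop) the rim's red band is at the white pointer marks: stopped; at 1.7 the green band: tumbling speed. Bands 0.24 rad (8 mm) long; white lines each 0.3 rad between, yellow lines past green.
- wheel_top (a point): crest of the thumbwheel unpressed, 86 mm above the bench, between the pointer marks; x along the slot, y along the axle, z up. Fixed grey control box 150 x 110 mm (x, y), 75 mm high; slot 64 x 16 mm. The wheel turns easily (0.012 N m), stays where left, and is sprung: it gives up to 6 mm (1 N to start, then 0.5 N per mm). Press 3 to 4 mm with a fingertip and drag along x to roll it.
- tray (a joint): tilt of the tumbler's aluminium loading tray about its hinge: 0 level (resting), up to 1.25 rad tipped towards the tub. The hinge has friction (0.7 N m) and holds the tray where it is left; the tray weighs 0.35 kg. Brackets slide out well at 1.15 rad.
- tray_floor (a point): centre of the loading tray's inner floor, 100 mm above the bench; tips with the tray. x towards the tub, y across, z up from the floor. Floor 156 x 168 mm (x, y); walls 35 mm high, 4 mm thick on the sides and the handle end; the end at the hinge, towards the tub, is open, its last 30 mm of floor rising 10 mm as a ramp that keeps parts in.
- tray_handle (a point): middle of the tray's red handle bar, 12 mm thick, 110 mm long along y, 40 mm out from the tray's end wall on the robot side, 30 mm above the tray floor (130 mm above the bench when level), 200 mm before the hinge line along x; its axes turn with the tray.
- hinge (a point): middle of the tray's hinge line, 100 mm above the bench, level with the tray floor; y along the hinge, x towards the tub. Fixed. With the tray at angle a, the handle bar is at x = -0.2 cos a + 0.03 sin a, z = 0.2 sin a + 0.03 cos a from here.
- tub_floor (a point): point on the inner floor of the tumbler's tub, 25 mm above the bench, midway across, 56 mm from its tray-side wall and 152 mm from its far wall; x away from the tray, y across. The tub is open above, inside 208 x 232 mm (x, y); grey walls 63 mm (tray side) and 70 mm (sides) high above the floor, clear far wall 125 mm. Fixed.
- motor: bystander, leave alone: small gear motor standing in a black 42 mm square base, 50 mm high. Origin: centre of its underside.
- battery: bystander, leave alone: black and copper battery, 48 x 26 x 17 mm, lying. Origin: centre of its underside.
- tape: bystander, leave alone: roll of black tape, 52 mm diameter, 18 mm high, lying flat. Origin: centre of its underside.
- meter: bystander, leave alone: yellow multimeter, 140 x 75 x 32 mm, lying. Origin: centre of its underside.
- mug: bystander, leave alone: blue mug, 76 mm across, 90 mm high. Origin: centre of its underside.
- driver: bystander, leave alone: screwdriver with a red handle, lying. Origin: centre of its underside.
- ledbrick: bystander, leave alone: green brick 60 x 60 x 30 mm with a white top. Origin: centre of its underside.

How it is judged:
By the outcome, as a careful person would: the job done as asked, in the order asked, and still so for the second after the job is handed in, with the robot touching nothing.
Of block1, block2, block3, block4, block5, block6 only 4 to 6 are there at a start; the rules pass over those that are not, and their reading is None.
At some moment in a run one of block1, block2, block3, block4, block5, block6 may be knocked a few centimetres aside while the robot is not near it.
Once in a run the grip may slacken for a moment while it holds something.
It also fails if it takes over 210 s, if anything falls off the work surface, if the arm or the gripper's body presses on something with over 40 N, if the wrist force passes 120 N, or if a joint passes its speed limit or range.

## Robot

A 6-joint arm with a two-finger parallel gripper is mounted at the origin on the work surface. World frame = base frame: x ahead of the robot, y to its left, z up, the work surface at z = 0. Lengths are in m, angles in degrees, forces in N, time in s.
With the tool pointing down it reaches from about 0.3 to 0.75 m from the base axis. Payload 8.5 kg.
Tool frame: the origin (TCP) lies midway between the tips of the shut fingers; the grasp point (between the pads) lies 19 mm behind it; z points along the fingers, y is the direction in which the jaws open and shut (so a half turn about z gives the same grasp; the last joint's range is limited). The gripper opens to 85 mm and grips with 20 to 120 N. Pads are 22 mm wide; open, the fingers measure 114 mm over their backs; the gripper's body (76 mm by 85 mm) begins 54 mm behind the grasp point. The pads swing forward as they close: fully open they stand 13 mm farther back than shut.
Start: joints at [56.878, 21.807, 74.336, -0, 83.858, -12.336], TCP at [0.195, 0.514, 0.231] pointing down, gripper open.
Joint ranges: [-178.18, 178.18], [-50.72, 133.34], [12.68, 142.11], [-81.47, 261.47], [9.98, 163.14], [-165.26, 165.26]. Speed limits (degrees/s): [136.94, 136.94, 180, 180, 180, 180].

## Interface

Orientations are given as a 3x3 rotation matrix whose columns are the frame's x, y, z axes.
In Python, from rig import env, eyes, close_job gives the robot as it stands.
- The arm moves only by the tool jog_arm, never from a script. Its argument "deltas" is one flat list of numbers, 7 for each row, row after row: the shift along the tool's x, y, z in units of 0.75 m (1.0 is 0.75 m), then the turn, a rotation vector about the tool's x, y, z in units of 180 degrees (1.0 is 180 degrees), then the gripper command: -1 is fully open, 1 is shut, values between are in proportion. In form: [dx, dy, dz, ax, ay, az, fingers, dx, dy, dz, ax, ay, az, fingers, ...]. A call has 1 to 12 rows; each row is the pose to reach, as a shift and turn from the pose commanded when the call began, along the tool's axes at that moment, turning the shorter way round; what a row does not reach only later rows make up. A row lasts 1/12 s, in which the tool goes at most 41.7 mm and 7.16 degrees, less where a joint would pass 70% of its speed; a pose out of reach is approached as far as the arm can. A call with a number of a shift or a turn outside -1 to 1 is refused whole. A call with a gripper value outside its range is refused whole. The fingers move at their own pace and stop on an object; "grip_force" is the grip in N (left out, the last holds). Time passes only in rows, so rows that repeat a pose let the fingers close. It gives the time, the measured TCP pose, the force and the opening at its end, in the units of the state.
- env.observe(): the state, without advancing time (a new reading comes with each control period).
- eyes.get_image(name): name is "scene" or "top" or "wrist"; returns the picture (384x512x3 uint8, red, green, blue); there is no depth.
- eyes.camera_params(name): a dict with "intrinsics" (3x3 intrinsics, pixels), "k1" (the pictures are not rectified: a ray, as slopes to the right and down, at radius r is drawn at 1 + k1 r^2 times it, then the intrinsics apply), "R" (3x3) and "t" (3): a world point X has camera coordinates R X + t; the wrist camera has in their place "mount" (4x4, takes a point from camera to tool coordinates, whose origin is the TCP and whose axes are the flange's). Camera axes: x right, y down, z forward; pixel columns grow to the right and rows downward; lengths in m; the calibration is good to about 2 mm. A picture is of the moment at which its call begins: read the wrist's pose just before it. camera_params takes no time and is no camera call.
- close_job(): hands the job in, once; it reports no verdict.
The state is a dict: "time_s": time; "q": joint angles; "qvel": joint speeds; "joint_efforts": joint torques, N m; "position": TCP position; "tool_rot": TCP orientation; "ft_force": force on the tool from outside, world axes, zero at the start; "wrist_torque": the same for the moment, N m; "grip_width": finger opening in m.
Only numpy, scipy, OpenCV 4.12 (cv2) and the standard library are available. Lean on these libraries where they do the work, as an engineer would, in place of code of your own. Each camera call takes 0.05 s, during which the arm holds its last target.

## Working session

There is one attempt and no reset: what is moved stays moved. The work goes in short steps, Python scripts to look and compute and a tool call to move; the robot and the scene stay as the last step left them, time stands still between calls to the robot, and variables do not carry over. Pictures are saved under pics/ and viewed, and the job is handed in when it is done.

Besides the shell and the picture viewer there is one more tool, called after "Emit:" as a command line: name --argument value ..., lists and objects as JSON in quotes. jog_arm: Moves the arm, as the interface text tells. Its arguments: {"type":"object","properties":{"deltas":{"type":"array"},"grip_force":{"type":"number"}},"required":["deltas"]}

```bash
ls; mkdir -p pics; cat > h.py <<'E'
import numpy as np, cv2
from rig import env, eyes
def snap(name,fn):
    s=env.observe(); im=eyes.get_image(name); cv2.imwrite('pics/'+fn,im[:,:,::-1]); return im,s
E
python3 - <<'E'
from h import *
for n in ['scene','top','wrist']:
    snap(n,n+'0.png'); print(n,eyes.camera_params(n))
print(env.observe())
E
```

```text
pics
scene {'intrinsics': array([[367.0102527 ,   0.        , 253.49606718],
       [  0.        , 367.0102527 , 193.27541847],
       [  0.        ,   0.        ,   1.        ]]), 'k1': -0.0942465897377831, 'R': array([[ 0.04082914,  0.9991604 ,  0.00338801],
       [ 0.64223124, -0.02364589, -0.76614614],
       [-0.76542277,  0.03345698, -0.64265746]]), 't': array([-0.04801524, -0.28254297,  1.53467849])}
top {'intrinsics': array([[365.3557649 ,   0.        , 252.80548668],
       [  0.        , 365.3557649 , 191.77546212],
       [  0.        ,   0.        ,   1.        ]]), 'k1': -0.0004075375489789446, 'R': array([[-5.68180040e-03, -9.99983492e-01,  8.56647173e-04],
       [-9.76893108e-01,  5.36756813e-03, -2.13661049e-01],
       [ 2.13652924e-01, -2.05083215e-03, -9.76907479e-01]]), 't': array([0.03414227, 0.62738316, 0.99601111])}
wrist {'intrinsics': array([[345.69100533,   0.        , 261.04378577],
       [  0.        , 345.69100533, 189.26065464],
       [  0.        ,   0.        ,   1.        ]]), 'k1': -5.361560453932796e-05, 'mount': array([[ 2.93499693e-04, -9.6602
[... 393 characters left out ...]
39861544e-03,
        8.38576889e+01, -1.23365398e+01]), 'qvel': array([-0.04585255,  0.02327885, -0.17538315, -0.06892178, -0.04344812,
        0.02184587]), 'joint_efforts': array([ 1.34594375e-03, -4.48627853e+01, -2.31345105e+01, -3.12315606e-04,
        3.75310454e-03, -4.05236420e-06]), 'position': array([0.19508381, 0.51401743, 0.23087194]), 'tool_rot': array([[-9.34901904e-01,  3.54905715e-01, -6.02917667e-04],
       [ 3.54906138e-01,  9.34901524e-01, -8.79610721e-04],
       [ 2.51489774e-04, -1.03632892e-03, -9.99999431e-01]]), 'ft_force': array([0.21919324, 0.15186409, 0.18771954]), 'wrist_torque': array([-0.00134943,  0.01591472,  0.01832534]), 'grip_width': 0.08553649716357292}
```

View pics/scene0.png

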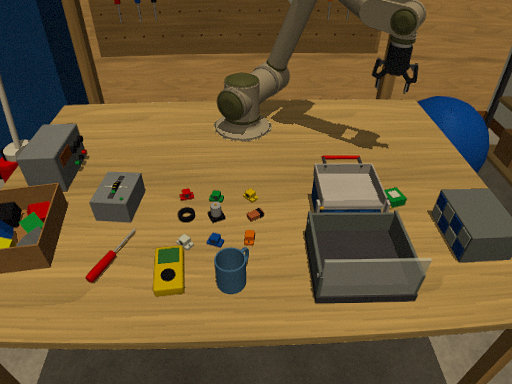

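View pics/top0.png

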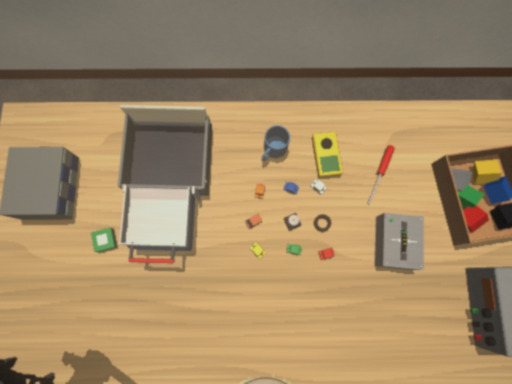

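View pics/wrist0.png

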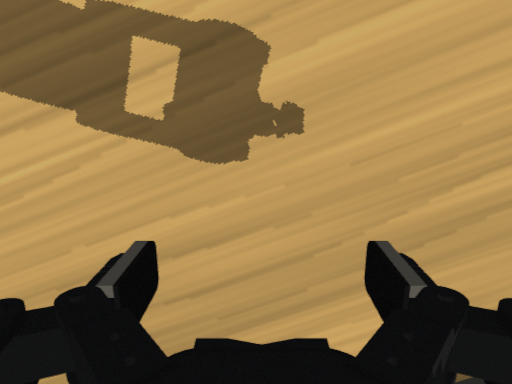

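```bash
cat >> h.py <<'E'
def ray(cam,uv,s=None):
    p=eyes.camera_params(cam); K=p['intrinsics']
    x=(uv[0]-K[0,2])/K[0,0]; y=(uv[1]-K[1,2])/K[1,1]
    a,b=x,y
    for _ in range(20):
        r2=a*a+b*b; f=1+p['k1']*r2; a,b=x/f,y/f
    d=np.array([a,b,1.])
    if cam=='wrist':
        M=p['mount']; Rt=np.array(s['tool_rot'])
        o=Rt@M[:3,3]+np.array(s['position']); d=Rt@M[:3,:3]@d
    else:
        R,t=p['R'],p['t']; o=-R.T@t; d=R.T@d
    return o,d
def onz(cam,uv,z,s=None):
    o,d=ray(cam,uv,s); return o+d*(z-o[2])/d[2]
def proj(cam,X,s=None):
    p=eyes.camera_params(cam); X=np.asarray(X,float)
    if cam=='wrist':
        M=p['mount'];Rt=np.array(s['tool_rot'])
        c=M[:3,:3].T@(Rt.T@(X-np.array(s['position']))-M[:3,3])
    else: c=p['R']@X+p['t']
    a,b=c[:2]/c[2]; f=1+p['k1']*(a*a+b*b); K=p['intrinsics']
    return np.array([K[0,0]*a*f+K[0,2],K[1,1]*b*f+K[1,2]])
def crop(im,u0,u1,v0,v1,k,fn):
    c=cv2.resize(im[v0:v1,u0:u1],None,fx=k,fy=k,interpolation=cv2.INTER_CUBIC); cv2.imwrite('pics/'+fn,c[:,:,::-1])
E
python3 - <<'E'
from h import *
im=cv2.imread('pics/top0.png')[:,:,::-1]
crop(im,100,230,100,270,3.5,'t1.png'); crop(im,235,435,130,280,4,'t2.png')
im=cv2.imread('pics/scene0.png')[:,:,::-1]
crop(im,80,280,160,300,4,'s2.png')
E
```

```text
(no output)
```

View pics/t1.png

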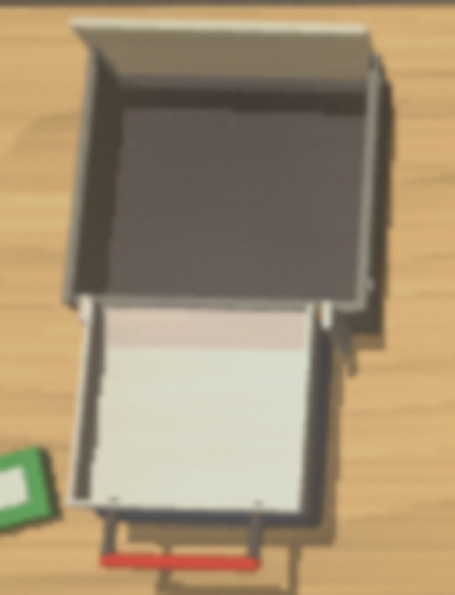

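View pics/t2.png

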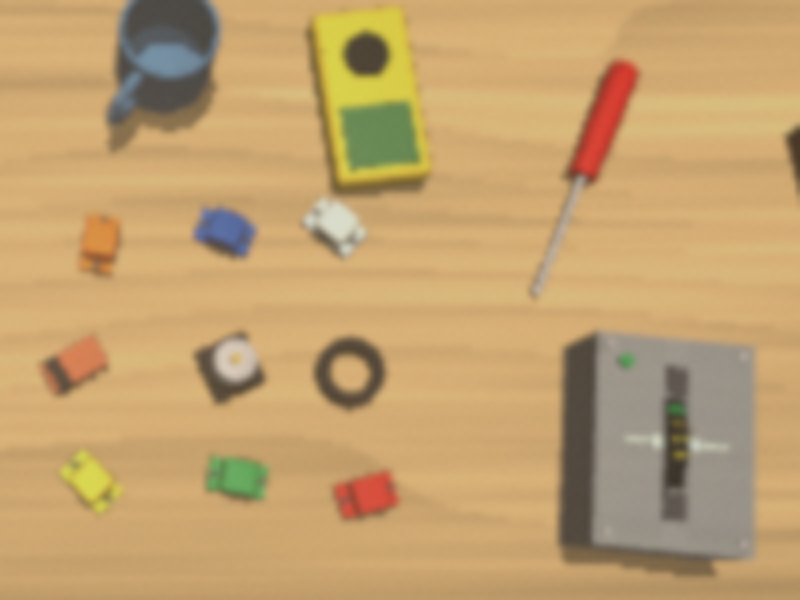

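View pics/s2.png

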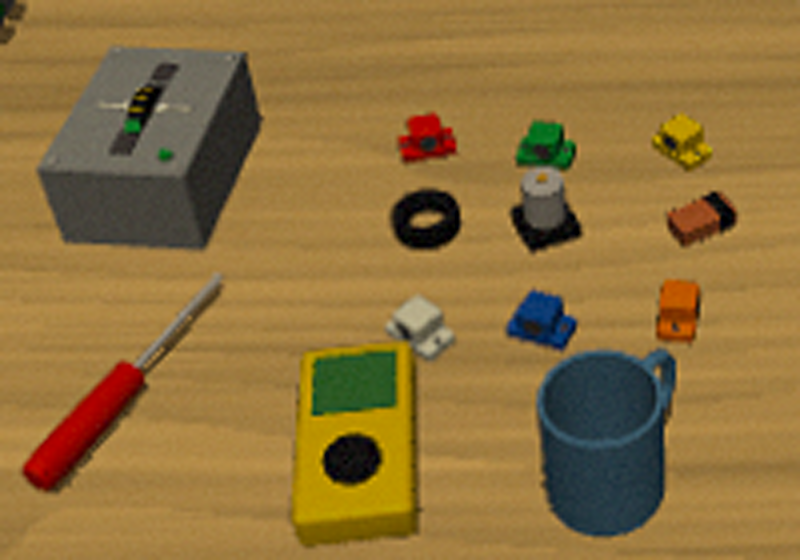

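```bash
python3 - <<'E'
from h import *
np.set_printoptions(precision=4,suppress=True)
f=lambda u,v:(235+u/4,130+v/4)
print('wheel',onz('top',f(676,443),.075), 'markL',onz('top',f(627,438),.075),'markR',onz('top',f(728,447),.075))
print('slot ends',onz('top',f(679,367),.075),onz('top',f(674,520),.075))
print('green',onz('top',f(676,409),.084),[onz('top',f(680,y),.085)[0] for y in (423,439,455)])
for n,p in dict(o=(100,243),b=(225,230),w=(333,226),y=(90,480),g=(237,477),r=(366,495)).items(): print(n,onz('top',f(*p),.02))
g=lambda u,v:(100+u/3.5,100+v/3.5)
print('handle',onz('top',g(103,561),.135),onz('top',g(259,565),.135))
print('tray floor corners',onz('top',g(107,303),.11),onz('top',g(307,303),.11),onz('top',g(90,505),.1),onz('top',g(302,510),.135))
print('cam', [ray(c,(256,192))[0] for c in('top','scene')])
print('scene handle', onz('scene',(323,158),.136),onz('scene',(360,156),.136))
E
```

```text
wheel [ 0.4828 -0.3935  0.075 ] markL [ 0.4865 -0.3593  0.075 ] markR [ 0.4798 -0.4297  0.075 ]
slot ends [ 0.5364 -0.4006  0.075 ] [ 0.4296 -0.3871  0.075 ]
green [ 0.5057 -0.392   0.084 ] [np.float64(0.49582402001743586), np.float64(0.4847198296060682), np.float64(0.4736671964608072)]
o [0.6411 0.0086 0.02  ]
b [ 0.6507 -0.0869  0.02  ]
w [ 0.6534 -0.1695  0.02  ]
y [0.4625 0.0177 0.02  ]
g [ 0.4641 -0.0905  0.02  ]
r [ 0.4505 -0.1849  0.02  ]
handle [0.4312 0.3545 0.135 ] [0.4276 0.2378 0.135 ]
tray floor corners [0.6351 0.3731 0.11  ] [0.6343 0.213  0.11  ] [0.4754 0.3791 0.1   ] [0.4682 0.2071 0.135 ]
cam [array([0.4003, 0.0328, 1.107 ]), array([ 1.3581, -0.0101,  0.77  ])]
scene handle [0.4433 0.2419 0.136 ] [0.4358 0.3597 0.136 ]
```

```bash
cat >> h.py <<'E'
from scipy.spatial.transform import Rotation as Ro
np.set_printoptions(precision=4,suppress=True)
def Rdown(yaw):  # tool x at yaw deg in world, pointing down
    a=np.radians(yaw); x=np.array([np.cos(a),np.sin(a),0]); z=np.array([0,0,-1.]); return np.column_stack([x,np.cross(z,x),z])
def plan(*wps,s=None):
    """wps: (pos, yaw or R)"""
    s=s or env.observe(); R=np.array(s['tool_rot']); p=np.array(s['position'])
    pp=p; pr=R
    for pos,o in wps:
        R2=Rdown(o) if np.isscalar(o) else o
        d=R.T@(np.array(pos)-p)/.75; rv=Ro.from_matrix(R.T@R2).as_rotvec()/np.pi
        n=max(np.linalg.norm(np.array(pos)-pp)/.0417, np.degrees(Ro.from_matrix(pr.T@R2).magnitude())/7.16)
        print(pos,'->',np.round(d,4).tolist(),np.round(rv,4).tolist(),'rows %.1f'%n); pp=np.array(pos);pr=R2
def st():
    s=env.observe(); R=np.array(s['tool_rot']); print('t %.2f'%s['time_s'],s['position'],'yaw %.1f'%np.degrees(np.arctan2(R[1,0],R[0,0])),'tilt %.2f'%np.degrees(np.arccos(-R[2,2])),'F',s['ft_force'],'w %.4f'%s['grip_width'],'q',np.round(s['q'],1)); return s
E
python3 - <<'E'
from h import *
plan(([.43,-.08,.33],180),([.483,-.394,.2],174))
E
```

```text
[0.43, -0.08, 0.33] -> [-0.5739, -0.6294, -0.1317] [-0.0003, -0.0001, -0.1155] rows 15.5
[0.483, -0.394, 0.2] -> [-0.7886, -0.9956, 0.042] [-0.0003, -0.0001, -0.0822] rows 8.2
```

Emit:
jog_arm --deltas '[-0.574,-0.629,-0.132,0,0,-0.1155,1,-0.574,-0.629,-0.132,0,0,-0.1155,1,-0.574,-0.629,-0.132,0,0,-0.1155,1,-0.574,-0.629,-0.132,0,0,-0.1155,1,-0.574,-0.629,-0.132,0,0,-0.1155,1,-0.574,-0.629,-0.132,0,0,-0.1155,1,-0.574,-0.629,-0.132,0,0,-0.1155,1,-0.574,-0.629,-0.132,0,0,-0.1155,1,-0.574,-0.629,-0.132,0,0,-0.1155,1,-0.574,-0.629,-0.132,0,0,-0.1155,1,-0.574,-0.629,-0.132,0,0,-0.1155,1,-0.574,-0.629,-0.132,0,0,-0.1155,1]' --grip_force 30

```text
time_s: 1.15
position: [0.3739, 0.0609, 0.307]
tool_rot: [[-1.0, 0.0, 0.0], [0.0, 1.0, 0.0], [-0.0, 0.0, -1.0]]
ft_force: [0.8, 0.2, -0.6]
grip_width: 0.0002
```

```bash
python3 - <<'E'
from h import *
st(); plan(([.43,-.08,.33],180),([.483,-.394,.2],174))
E
```

```text
t 1.15 [0.3739 0.0609 0.307 ] yaw 180.0 tilt 0.02 F [ 0.7781  0.1714 -0.5565] w 0.0002 q [ -8.8   1.   89.    0.   90.  -98.8]
[0.43, -0.08, 0.33] -> [-0.0748, -0.1879, -0.0307] [0.0, 0.0001, -0.0] rows 3.7
[0.483, -0.394, 0.2] -> [-0.1454, -0.6065, 0.1426] [0.0, 0.0001, 0.0333] rows 8.2
```

Emit:
jog_arm --deltas '[-0.075,-0.188,-0.03,0,0,0,1,-0.075,-0.188,-0.03,0,0,0,1,-0.075,-0.188,-0.03,0,0,0,1,-0.075,-0.188,-0.03,0,0,0,1,-0.075,-0.188,-0.03,0,0,0,1,-0.075,-0.188,-0.03,0,0,0,1]'

```text
time_s: 1.65
position: [0.4304, -0.0792, 0.3286]
tool_rot: [[-1.0, 0.002, -0.001], [0.002, 1.0, 0.001], [0.001, 0.001, -1.0]]
ft_force: [-0.2, 0.7, -0.5]
grip_width: -0.0002
```

```bash
python3 - <<'E'
from h import *
st(); snap('wrist','w1.png'); plan(([.43,-.08,.33],180),([.483,-.394,.2],174))
E
```

```text
t 1.65 [ 0.4304 -0.0792  0.3286] yaw 179.9 tilt 0.07 F [-0.2174  0.6518 -0.5042] w -0.0002 q [ -26.     6.9   78.9    0.    94.2 -115.9]
[0.43, -0.08, 0.33] -> [-0.0, -0.0026, -0.0017] [0.0002, -0.0003, -0.0002] rows 0.1
[0.483, -0.394, 0.2] -> [-0.0712, -0.4213, 0.1713] [0.0002, -0.0003, 0.0331] rows 8.2
```

View pics/w1.png

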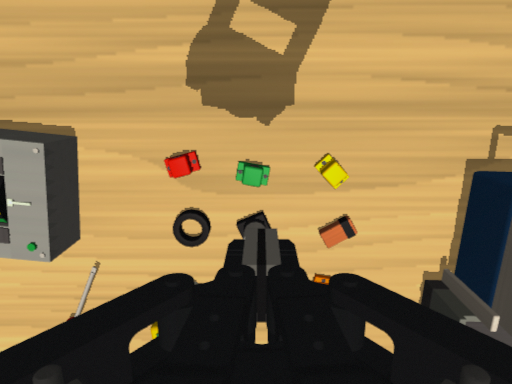

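Emit:
jog_arm --deltas '[-0.138,-0.42,0.17,0,0,0.033,1,-0.138,-0.42,0.17,0,0,0.033,1,-0.138,-0.42,0.17,0,0,0.033,1,-0.138,-0.42,0.17,0,0,0.033,1,-0.138,-0.42,0.17,0,0,0.033,1,-0.138,-0.42,0.17,0,0,0.033,1,-0.138,-0.42,0.17,0,0,0.033,1,-0.138,-0.42,0.17,0,0,0.033,1,-0.138,-0.42,0.17,0,0,0.033,1,-0.138,-0.42,0.17,0,0,0.033,1,-0.138,-0.42,0.17,0,0,0.033,1]'

```text
time_s: 2.62
position: [0.534, -0.3921, 0.2006]
tool_rot: [[-0.995, 0.103, -0.001], [0.103, 0.995, 0.002], [0.001, 0.002, -1.0]]
ft_force: [0.4, 0.8, 0.1]
grip_width: -0.0003
```

```bash
python3 - <<'E'
from h import *
st(); im,s=snap('wrist','w2.png'); crop(im,180,340,40,240,3,'w2c.png')
E
```

```text
t 2.62 [ 0.534  -0.3921  0.2006] yaw 174.1 tilt 0.12 F [0.4008 0.7791 0.1233] w -0.0003 q [ -46.5   34.6   57.2    0.    88.3 -130.6]
```

View pics/w2.png

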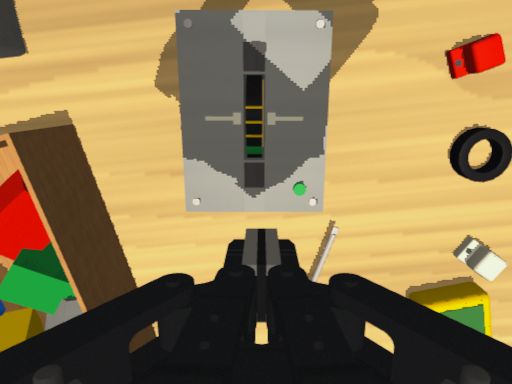

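View pics/w2c.png

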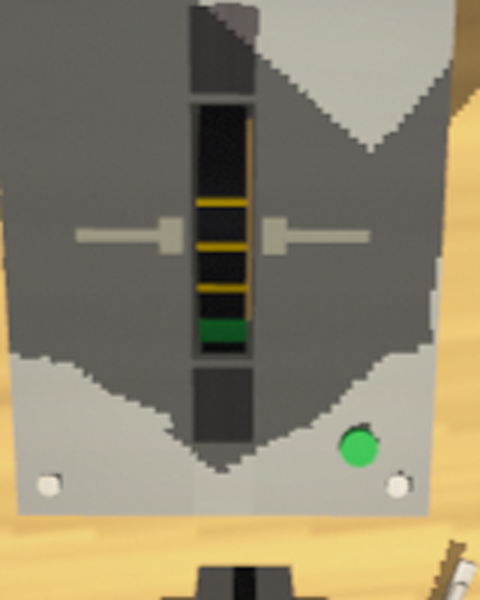

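```bash
python3 - <<'E'
from h import *
s=st()
print(onz('wrist',(254.2,118.7),.075,s),onz('wrist',(209,118.5),.075,s),onz('wrist',(302,118.8),.075,s))
print('slot',onz('wrist',(254,73),.075,s),onz('wrist',(254,161),.075,s))
im=cv2.imread('pics/top0.png')
w=onz('wrist',(254.2,118.7),.075,s)
a=np.radians(-6); u=np.array([np.cos(a),np.sin(a),0])
w[2]=.1
plan((w+.018*u,174),(w+.018*u-[0,0,.018],174),(w-.02*u-[0,0,.018],174),(w-.02*u,174))
E
```

```text
t 2.67 [ 0.5341 -0.3915  0.2018] yaw 174.1 tilt 0.04 F [0.6309 0.371  0.7548] w 0.0003 q [ -46.5   34.5   57.2    0.    88.3 -130.6]
[ 0.4849 -0.3915  0.075 ] [ 0.4813 -0.4258  0.075 ] [ 0.4887 -0.3551  0.075 ]
slot [ 0.4519 -0.3881  0.075 ] [ 0.5175 -0.3951  0.075 ]
[ 0.5028 -0.3933  0.1   ] -> [0.0411, -0.0068, 0.1357] [0.0002, -0.0001, 0.0008] rows 2.6
[ 0.5028 -0.3933  0.082 ] -> [0.0411, -0.0068, 0.1597] [0.0002, -0.0001, 0.0008] rows 0.4
[ 0.4651 -0.3894  0.082 ] -> [0.0918, -0.0066, 0.1597] [0.0002, -0.0001, 0.0008] rows 0.9
[ 0.4651 -0.3894  0.1   ] -> [0.0918, -0.0066, 0.1357] [0.0002, -0.0001, 0.0008] rows 0.4
```

Emit:
jog_arm --deltas '[0.041,-0.007,0.08,0,0,0,1,0.041,-0.007,0.14,0,0,0,1,0.041,-0.007,0.14,0,0,0,1,0.041,-0.007,0.152,0,0,0,1,0.041,-0.007,0.159,0,0,0,1,0.053,-0.007,0.159,0,0,0,1,0.066,-0.007,0.159,0,0,0,1]'

```text
time_s: 3.25
position: [0.4851, -0.3932, 0.0848]
tool_rot: [[-0.995, 0.102, 0.003], [0.102, 0.995, -0.003], [-0.003, -0.003, -1.0]]
ft_force: [0.7, 1.0, 1.5]
grip_width: 0.0002
```

```bash
python3 - <<'E'
from h import *
st()
E
```

```text
t 3.25 [ 0.4851 -0.3932  0.0848] yaw 174.2 tilt 0.25 F [0.7051 0.9582 1.4613] w 0.0002 q [ -49.9   36.5   74.     0.    69.2 -134.1]
```

Emit:
jog_arm --deltas '[0.009,0,0.0027,0,0,0,1,0.018,0,0.0027,0,0,0,1,0.027,0,0.0027,0,0,0,1,0.027,0,-0.02,0,0,0,1,-0.026,0,-0.02,0,0,0,1,-0.026,0,-0.005,0,0,0,1,-0.026,0,0.0027,0,0,0,1,-0.026,0,0.0027,0,0,0,1,-0.013,0,0.0027,0,0,0,1,0,0,0.0027,0,0,0,1,0,0,0.0027,0,0,0,1]'

```text
time_s: 4.17
position: [0.4822, -0.3932, 0.0809]
tool_rot: [[-0.995, 0.105, -0.001], [0.105, 0.995, 0.0], [0.001, 0.0, -1.0]]
ft_force: [-0.4, 0.4, 4.0]
grip_width: -0.0001
```

```bash
python3 - <<'E'
from h import *
st()
im,_=snap('scene','s3.png'); crop(im,80,160,160,230,6,'s3c.png')
E
```

```text
t 4.17 [ 0.4822 -0.3932  0.0809] yaw 174.0 tilt 0.05 F [-0.3759  0.447   4.0055] w -0.0001 q [ -50.1   36.7   74.4   -0.    69.  -134.1]
```

View pics/s3c.png

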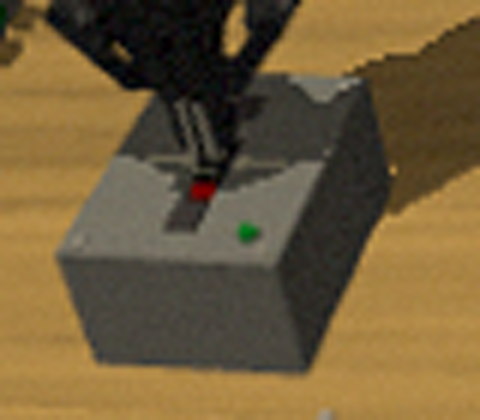

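Emit:
jog_arm --deltas '[0.009,0,-0.001,0,0,0,1,0.018,0,-0.001,0,0,0,1,0.027,0,-0.001,0,0,0,1,0.027,0,-0.02,0,0,0,1,-0.024,0,-0.02,0,0,0,1,-0.024,0,-0.005,0,0,0,1,-0.024,0,-0.001,0,0,0,1,-0.012,0,-0.001,0,0,0,1,0,0,-0.001,0,0,0,1,0.013,0,-0.001,0,0,0,1,0.025,0,-0.001,0,0,0,1,0.025,0,-0.03,0,0,0,1]'

```text
time_s: 5.22
position: [0.4613, -0.3893, 0.0993]
tool_rot: [[-0.994, 0.105, -0.007], [0.105, 0.994, 0.007], [0.008, 0.007, -1.0]]
ft_force: [0.5, -0.3, -0.1]
grip_width: -0.0
```

```bash
python3 - <<'E'
from h import *
s=st()
plan(([.534,-.3915,.2],174))
E
```

```text
t 5.22 [ 0.4613 -0.3893  0.0993] yaw 174.0 tilt 0.58 F [ 0.4576 -0.3408 -0.0522] w -0.0000 q [ -51.4   34.1   76.1   -0.    70.3 -135.3]
[0.534, -0.3915, 0.2] -> [-0.0956, 0.0082, -0.135] [0.0021, -0.0024, -0.0001] rows 3.0
```

Emit:
jog_arm --deltas '[-0.03,0.008,-0.1,0,0,0,1,-0.096,0.008,-0.135,0,0,0,1,-0.096,0.008,-0.135,0,0,0,1,-0.096,0.008,-0.135,0,0,0,1]'

```text
time_s: 5.55
position: [0.5407, -0.3936, 0.2099]
tool_rot: [[-0.995, 0.102, 0.007], [0.102, 0.995, -0.007], [-0.008, -0.006, -1.0]]
ft_force: [1.3, -0.4, 0.6]
grip_width: 0.0
```

```bash
python3 - <<'E'
from h import *
st(); im,s=snap('wrist','w3.png'); crop(im,180,340,40,240,3,'w3c.png')
E
```

```text
t 5.55 [ 0.5407 -0.3936  0.2099] yaw 174.1 tilt 0.57 F [ 1.2722 -0.4054  0.6166] w 0.0000 q [ -46.2   34.7   55.6    0.    89.2 -130.3]
```

View pics/w3c.png

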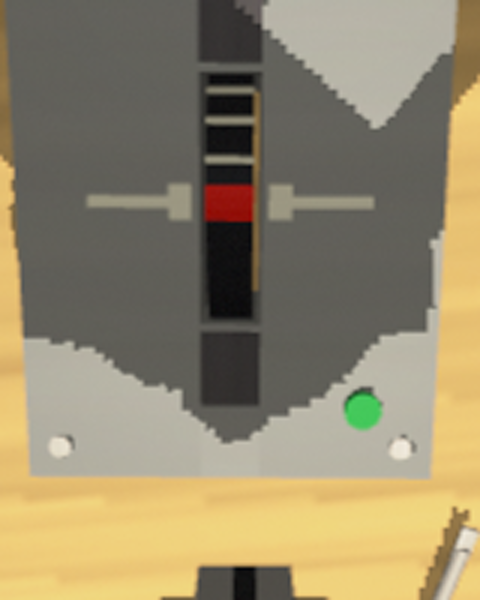

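```bash
cat >> h.py <<'E'
HS=dict(orange=((8,200,120),(17,255,255)),yellow=((24,130,120),(34,255,255)),green=((50,120,50),(75,255,255)),
 blue=((105,130,50),(125,255,255)),red=((-5,180,90),(4,255,255)),white=((0,0,150),(180,45,255)))
def mask(im,c):
    h=cv2.cvtColor(im,cv2.COLOR_RGB2HSV).astype(int); lo,hi=HS[c]
    H=h[:,:,0].copy()
    if c=='red': H[H>90]-=180
    return ((H>=lo[0])&(H<=hi[0])&(h[:,:,1]>=lo[1])&(h[:,:,1]<=hi[1])&(h[:,:,2]>=lo[2])&(h[:,:,2]<=hi[2])).astype(np.uint8)
def find(im,c,cam,s=None,near=None,rad=.06,z=.012,amin=20):
    m=cv2.morphologyEx(mask(im,c),cv2.MORPH_CLOSE,np.ones((3,3),np.uint8))
    out=[]
    for k in cv2.findContours(m,cv2.RETR_EXTERNAL,cv2.CHAIN_APPROX_NONE)[0]:
        if cv2.contourArea(k)<amin: continue
        pts=np.array([onz(cam,p,z,s)[:2] for p in k[:,0,:].astype(float)])
        (cx,cy),(w,h),_=cv2.minAreaRect((pts*1000).astype(np.float32))
        b=cv2.boxPoints(cv2.minAreaRect((pts*1000).astype(np.float32)))
        e=max((b[1]-b[0],b[2]-b[1]),key=np.linalg.norm); yaw=np.degrees(np.arctan2(e[1],e[0]))%180
        if near is not None and np.hypot(cx/1000-near[0],cy/1000-near[1])>rad: continue
        if max(w,h)>75 or max(w,h)<20: continue
        out.append((round(cx/1000,4),round(cy/1000,4),round(yaw,1),round(max(w,h)),round(min(w,h)),np.round(k[:,0].mean(0)).astype(int).tolist()))
    return out
E
python3 - <<'E'
from h import *
s=dict(position=[.4304,-.0792,.3286],tool_rot=[[-1.0, 0.002, -0.001], [0.002, 1.0, 0.001], [0.001, 0.001, -1.0]])
im=cv2.imread('pics/w1.png')[:,:,::-1]
for c in ('red','green','yellow'): print(c,find(im,c,'wrist',s))
im=cv2.imread('pics/top0.png')[:,:,::-1]
for c in HS: print(c,find(im,c,'top'))
E
```

```text
red [(0.4533, -0.185, np.float32(105.4), 43, 28, [182, 164])]
green [(0.4668, -0.0911, np.float32(79.2), 43, 30, [252, 173])]
yellow [(0.7156, -0.2445, np.float32(175.5), 22, 9, [154, 331]), (0.4628, 0.0171, np.float32(43.2), 44, 26, [332, 171])]
orange []
yellow [(0.4624, 0.0183, np.float32(44.5), 44, 25, [257, 250])]
green [(0.6204, -0.6316, np.float32(60.9), 68, 60, [470, 196])]
blue []
red [(0.5601, -0.6365, np.float32(124.7), 72, 64, [474, 217])]
white [(0.4976, 0.4815, np.float32(104.0), 29, 29, [102, 239]), (0.5535, -0.0917, np.float32(179.7), 27, 27, [293, 220]), (0.6577, -0.1731, np.float32(50.3), 42, 28, [319, 186])]
```

```bash
python3 - <<'E'
from h import *
st()
plan(([.4533,-.185,.16],105.4))
E
```

```text
t 5.60 [ 0.5388 -0.3931  0.2068] yaw 174.1 tilt 0.29 F [ 0.6295 -0.0366  0.252 ] w 0.0000 q [ -46.3   34.7   56.    -0.    89.  -130.4]
[0.4533, -0.185, 0.16] -> [0.142, 0.2646, 0.061] [-0.0002, 0.0017, 0.3819] rows 9.6
```

Emit:
jog_arm --deltas '[0.136,0.262,0.053,0,0,0.38,-0.2,0.136,0.262,0.053,0,0,0.38,-0.2,0.136,0.262,0.053,0,0,0.38,-0.2,0.136,0.262,0.053,0,0,0.38,-0.2,0.136,0.262,0.053,0,0,0.38,-0.2,0.136,0.262,0.053,0,0,0.38,-0.2,0.136,0.262,0.053,0,0,0.38,-0.2,0.136,0.262,0.053,0,0,0.38,-0.2,0.136,0.262,0.053,0,0,0.38,-0.2,0.136,0.262,0.053,0,0,0.38,-0.2,0.136,0.262,0.053,0,0,0.38,-0.2]' --grip_force 40

```text
time_s: 6.52
position: [0.4542, -0.1862, 0.163]
tool_rot: [[-0.267, 0.964, -0.003], [0.964, 0.267, 0.002], [0.003, -0.003, -1.0]]
ft_force: [0.0, -0.6, 0.3]
grip_width: 0.0516
```

```bash
python3 - <<'E'
from h import *
s=st(); im,_=snap('wrist','w4.png'); r=find(im,'red','wrist',s,near=(.453,-.185)); print(r)
plan(([r[0][0],r[0][1],.004],float(r[0][2])))
E
```

```text
t 6.52 [ 0.4542 -0.1862  0.163 ] yaw 105.5 tilt 0.23 F [ 0.0431 -0.5888  0.2985] w 0.0516 q [-36.1  19.8  89.8  -0.   70.6 -51.6]
[(0.4528, -0.1851, np.float32(105.5), 43, 26, [260, 174])]
[0.4528, -0.1851, 0.004] -> [0.0017, -0.0013, 0.2122] [-0.0008, -0.0008, 0.0012] rows 3.8
```

View pics/w4.png

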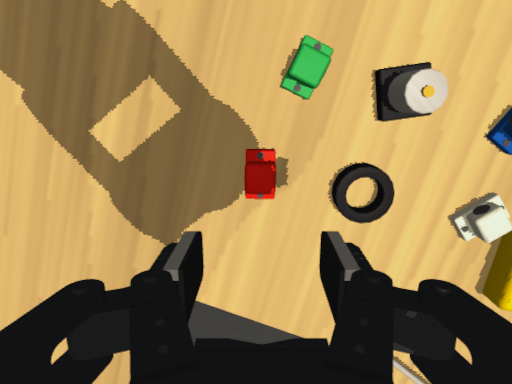

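Emit:
jog_arm --deltas '[0.001,-0.001,0.09,0,0,0,-0.2,0.001,-0.001,0.16,0,0,0,-0.2,0.001,-0.001,0.208,0,0,0,-0.2,0.001,-0.001,0.208,0,0,0,-0.2,0.001,-0.001,0.208,0,0,0,1,0.001,-0.001,0.208,0,0,0,1,0.001,-0.001,0.208,0,0,0,1,0.001,-0.001,0.208,0,0,0,1,0.001,-0.001,0.208,0,0,0,1,0.001,-0.001,0.15,0,0,0,1,0.001,-0.001,0.1,0,0,0,1,0.001,-0.001,0,0,0,0,1]' --grip_force 50

```text
time_s: 7.57
position: [0.455, -0.1859, 0.1333]
tool_rot: [[-0.27, 0.963, -0.0], [0.963, 0.27, 0.0], [0.0, -0.0, -1.0]]
ft_force: [1.4, -0.3, 0.3]
grip_width: 0.025
```

```bash
python3 - <<'E'
from h import *
s=st()
plan(([.5,.15,.25],180),([.48,.24,.25],180))
E
```

```text
t 7.57 [ 0.455  -0.1859  0.1333] yaw 105.7 tilt 0.00 F [ 1.3905 -0.288   0.2793] w 0.0250 q [-36.1  21.8  92.4  -0.   65.8 -51.7]
[0.5, 0.15, 0.25] -> [0.415, 0.1788, -0.1556] [-0.0, -0.0, -0.4129] rows 10.4
[0.48, 0.24, 0.25] -> [0.5377, 0.1855, -0.1555] [-0.0, -0.0, -0.4129] rows 2.2
```

```bash
python3 - <<'E'
from h import *
s=env.observe(); s['position']=np.array([.454,-.186,.16])
plan(([.56,.29,.26],180),s=s)
E
```

```text
[0.56, 0.29, 0.26] -> [0.5728, 0.3076, -0.1333] [-0.0, -0.0, -0.4129] rows 11.9
```

Emit:
jog_arm --deltas '[0.573,0.308,-0.133,0,0,-0.413,1,0.573,0.308,-0.133,0,0,-0.413,1,0.573,0.308,-0.133,0,0,-0.413,1,0.573,0.308,-0.133,0,0,-0.413,1,0.573,0.308,-0.133,0,0,-0.413,1,0.573,0.308,-0.133,0,0,-0.413,1,0.573,0.308,-0.133,0,0,-0.413,1,0.573,0.308,-0.133,0,0,-0.413,1,0.573,0.308,-0.133,0,0,-0.413,1,0.573,0.308,-0.133,0,0,-0.413,1,0.573,0.308,-0.133,0,0,-0.413,1,0.573,0.308,-0.133,0,0,-0.413,1]'

```text
time_s: 8.57
position: [0.5615, 0.2923, 0.2328]
tool_rot: [[-1.0, -0.004, 0.002], [-0.004, 1.0, 0.001], [-0.002, 0.001, -1.0]]
ft_force: [0.6, 0.0, -0.9]
grip_width: 0.0249
```

```bash
python3 - <<'E'
from h import *
s=st(); im,_=snap('wrist','w5.png')
E
```

```text
t 8.57 [0.5615 0.2923 0.2328] yaw -179.8 tilt 0.12 F [ 0.6315  0.0464 -0.8548] w 0.0249 q [ 16.8  30.3  59.8  -0.   89.8 -73.4]
```

View pics/w5.png

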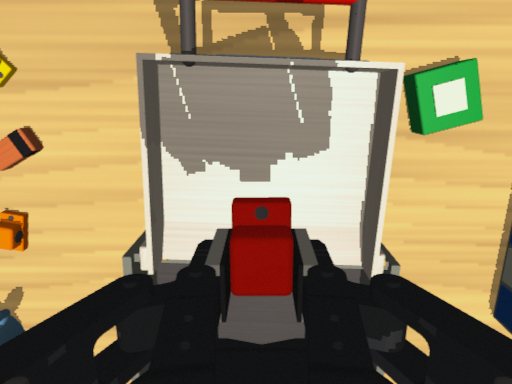

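```bash
python3 - <<'E'
from h import *
s=dict(position=[0.5615,0.2923,0.2328],tool_rot=Rdown(-179.8))
for p,z in [((138,53),.135),((403,66),.135),((146,274),.12),((381,277),.12),((185,1),.136),((360,1),.136),((158,70),.1),((379,74),.1)]: print(p,onz('wrist',p,z,s))
E
python3 -c "
import sys;sys.path.insert(0,'.')
from h import *
im=cv2.imread('pics/w5.png')[:,:,::-1]; crop(im,120,420,0,300,2,'w5c.png')"
```

```text
(138, 53) [0.4692 0.212  0.135 ]
(403, 66) [0.4766 0.3854 0.135 ]
(146, 274) [0.6369 0.1986 0.12  ]
(381, 277) [0.6389 0.3912 0.12  ]
(185, 1) [0.4388 0.2445 0.136 ]
(360, 1) [0.4384 0.3539 0.136 ]
(158, 70) [0.4772 0.2144 0.1   ]
(379, 74) [0.4795 0.3815 0.1   ]
```

View pics/w5c.png

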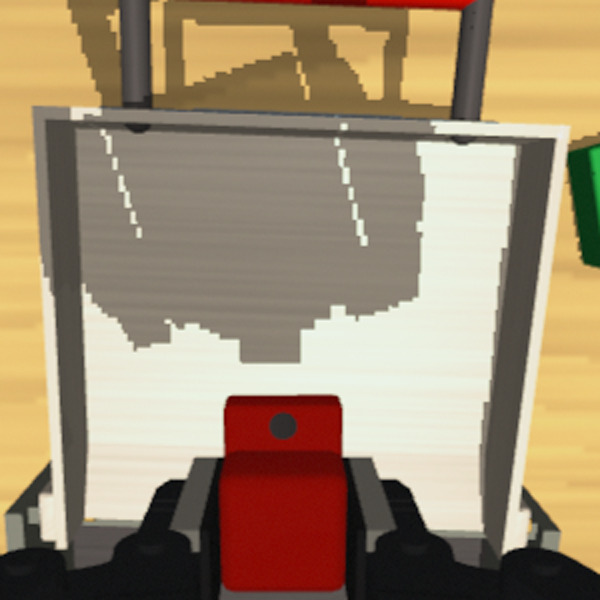

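```bash
cat >> h.py <<'E'
def T(tx,ty,z):
    a=np.radians(-2.4); return [round(.5548+tx*np.cos(a)-ty*np.sin(a),4), round(.2953+tx*np.sin(a)+ty*np.cos(a),4), z]
TY=177.6
E
python3 - <<'E'
from h import *
s=st(); plan((T(0,-.048,.17),TY),(T(0,-.048,.106),TY),([.45,.05,.25],120))
E
```

```text
t 8.62 [0.5621 0.298  0.2337] yaw -179.7 tilt 0.35 F [-5.0053  1.9662 -1.6651] w 0.0251 q [ 17.2  30.5  59.3   0.1  89.9 -73.1]
[np.float64(0.5528), np.float64(0.2473), 0.17] -> [0.0132, -0.0679, 0.0847] [0.0013, 0.0014, 0.0152] rows 2.0
[np.float64(0.5528), np.float64(0.2473), 0.106] -> [0.0136, -0.0683, 0.17] [0.0013, 0.0014, 0.0152] rows 1.5
[0.45, 0.05, 0.25] -> [0.1513, -0.3298, -0.0237] [0.002, 0.0006, 0.3352] rows 8.0
```

Emit:
jog_arm --deltas '[0.012,-0.062,0.06,0,0,0.015,1,0.012,-0.062,0.085,0,0,0.015,1,0.012,-0.062,0.085,0,0,0.015,1,0.012,-0.062,0.085,0,0,0.015,1]'

```text
time_s: 8.95
position: [0.5521, 0.2428, 0.1669]
tool_rot: [[-0.999, 0.048, -0.002], [0.048, 0.999, -0.0], [0.002, -0.0, -1.0]]
ft_force: [-0.1, -0.0, -0.1]
grip_width: 0.0249
```

```bash
python3 - <<'E'
from h import *
s=st(); plan((T(0,-.048,.106),TY),([.468,-.09,.2],79.2),s=s)
E
```

```text
t 8.95 [0.5521 0.2428 0.1669] yaw 177.3 tilt 0.13 F [-0.086  -0.0341 -0.1403] w 0.0249 q [ 12.5  30.   71.4   0.   78.7 -74.8]
[np.float64(0.5528), np.float64(0.2473), 0.106] -> [-0.0008, 0.0061, 0.0811] [-0.0002, -0.0007, -0.0019] rows 1.5
[0.468, -0.09, 0.2] -> [0.0909, -0.4486, -0.0438] [-0.0007, -0.0004, 0.5448] rows 13.7
```

Emit:
jog_arm --deltas '[0,0.006,0.05,0,0,0,1,0,0.006,0.081,0,0,0,1,0,0.006,0.081,0,0,0,1,0,0.006,0.081,0,0,0,0.15,0,0.006,0.081,0,0,0,0.15,0,0.006,0.081,0,0,0,0.15,0,0.006,0.03,0,0,0,0.15,0,0.006,-0.04,0,0,0,0.15,0.09,-0.448,-0.044,0,0,0.545,-0.2,0.09,-0.448,-0.044,0,0,0.545,-0.2,0.09,-0.448,-0.044,0,0,0.545,-0.2,0.09,-0.448,-0.044,0,0,0.545,-0.2]'

```text
time_s: 9.95
position: [0.5126, 0.085, 0.1941]
tool_rot: [[-0.851, 0.525, 0.002], [0.525, 0.851, -0.0], [-0.002, 0.001, -1.0]]
ft_force: [1.2, 0.2, -0.8]
grip_width: 0.051
```

```bash
python3 - <<'E'
from h import *
s=st(); snap('wrist','w6.png'); plan(([.466,-.09,.16],79.2),s=s)
E
```

```text
t 9.95 [0.5126 0.085  0.1941] yaw 148.4 tilt 0.13 F [ 1.1539  0.179  -0.8336] w 0.0510 q [ -3.7  20.5  82.9  -0.   76.5 -62. ]
[0.466, -0.09, 0.16] -> [-0.0694, -0.2312, 0.0454] [0.0007, 0.0004, 0.3842] rows 9.7
```

View pics/w6.png

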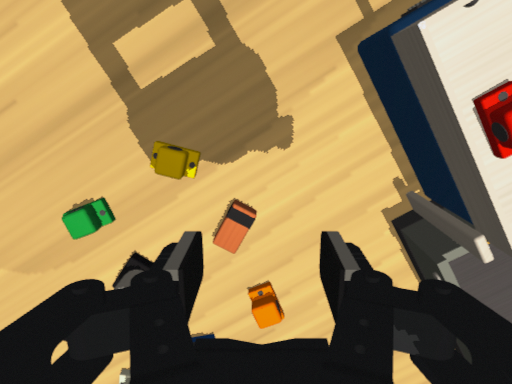

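Emit:
jog_arm --deltas '[-0.069,-0.231,0.045,0,0,0.384,-0.2,-0.069,-0.231,0.045,0,0,0.384,-0.2,-0.069,-0.231,0.045,0,0,0.384,-0.2,-0.069,-0.231,0.045,0,0,0.384,-0.2,-0.069,-0.231,0.045,0,0,0.384,-0.2,-0.069,-0.231,0.045,0,0,0.384,-0.2,-0.069,-0.231,0.045,0,0,0.384,-0.2,-0.069,-0.231,0.045,0,0,0.384,-0.2,-0.069,-0.231,0.045,0,0,0.384,-0.2,-0.069,-0.231,0.045,0,0,0.384,-0.2,-0.069,-0.231,0.045,0,0,0.384,-0.2,-0.069,-0.231,0.045,0,0,0.384,-0.2]'

```text
time_s: 11.0
position: [0.4675, -0.0887, 0.1597]
tool_rot: [[0.179, 0.984, 0.001], [0.984, -0.179, -0.001], [-0.0, 0.001, -1.0]]
ft_force: [-0.2, -0.3, 0.3]
grip_width: 0.0517
```

```bash
python3 - <<'E'
from h import *
s=st(); im,_=snap('wrist','w7.png'); r=find(im,'green','wrist',s,near=(.466,-.09)); print(r)
plan(([r[0][0],r[0][1],.004],float(r[0][2])),s=s)
E
```

```text
t 11.00 [ 0.4675 -0.0887  0.1597] yaw 79.7 tilt 0.08 F [-0.2082 -0.3179  0.3319] w 0.0517 q [-25.   18.5  92.6   0.   68.8 -14.7]
[(0.4659, -0.0897, np.float32(79.7), 43, 26, [259, 176])]
[0.4659, -0.0897, 0.004] -> [-0.0017, -0.0021, 0.2076] [0.0004, 0.0001, -0.0] rows 3.7
```

Emit:
jog_arm --deltas '[-0.001,-0.001,0.09,0,0,0,-0.2,-0.001,-0.001,0.16,0,0,0,-0.2,-0.001,-0.001,0.207,0,0,0,-0.2,-0.001,-0.001,0.207,0,0,0,0.2,-0.001,-0.001,0.207,0,0,0,1,-0.001,-0.001,0.207,0,0,0,1,-0.001,-0.001,0.207,0,0,0,1,-0.001,-0.001,0.207,0,0,0,1,-0.001,-0.001,0.16,0,0,0,1,-0.001,-0.001,0.1,0,0,0,1,-0.001,-0.001,0.04,0,0,0,1,-0.001,-0.001,-0.02,0,0,0,1]'

```text
time_s: 12.05
position: [0.4657, -0.0889, 0.1667]
tool_rot: [[0.181, 0.984, 0.001], [0.984, -0.181, -0.0], [-0.0, 0.001, -1.0]]
ft_force: [0.9, -0.4, -1.3]
grip_width: 0.0251
```

```bash
python3 - <<'E'
from h import *
s=st()
plan((T(-.01,0,.21),TY),s=s)
E
```

```text
t 12.05 [ 0.4657 -0.0889  0.1667] yaw 79.6 tilt 0.03 F [ 0.91   -0.4119 -1.3484] w 0.0251 q [-25.2  17.9  92.2  -0.   69.9 -14.7]
[np.float64(0.5448), np.float64(0.2957), 0.21] -> [0.5234, 0.011, -0.0578] [0.0001, 0.0002, -0.5445] rows 13.7
```

Emit:
jog_arm --deltas '[0.523,0.011,-0.05,0,0,-0.544,1,0.523,0.011,-0.05,0,0,-0.544,1,0.523,0.011,-0.05,0,0,-0.544,1,0.523,0.011,-0.05,0,0,-0.544,1,0.523,0.011,-0.05,0,0,-0.544,1,0.523,0.011,-0.05,0,0,-0.544,1,0.523,0.011,-0.05,0,0,-0.544,1,0.523,0.011,-0.05,0,0,-0.544,1,0.523,0.011,-0.05,0,0,-0.544,1,0.523,0.011,-0.05,0,0,-0.544,1,0.523,0.011,-0.05,0,0,-0.544,1,0.523,0.011,-0.05,0,0,-0.544,1]'

```text
time_s: 13.05
position: [0.5452, 0.2966, 0.2019]
tool_rot: [[-0.97, 0.242, 0.0], [0.242, 0.97, 0.0], [-0.0, 0.0, -1.0]]
ft_force: [0.0, -0.5, -1.0]
grip_width: 0.0252
```

```bash
python3 - <<'E'
from h import *
s=st();snap('wrist','w8.png')
plan((T(0,0,.17),TY),(T(0,0,.106),TY),s=s)
E
```

```text
t 13.05 [0.5452 0.2966 0.2019] yaw 166.0 tilt 0.03 F [ 0.0226 -0.4904 -1.0309] w 0.0252 q [ 17.6  30.1  65.2  -0.   84.6 -58.4]
[np.float64(0.5548), np.float64(0.2953), 0.17] -> [-0.0128, 0.0015, 0.0425] [0.0001, 0.0001, -0.0643] rows 1.6
[np.float64(0.5548), np.float64(0.2953), 0.106] -> [-0.0128, 0.0014, 0.1278] [0.0001, 0.0001, -0.0643] rows 1.5
```

View pics/w8.png

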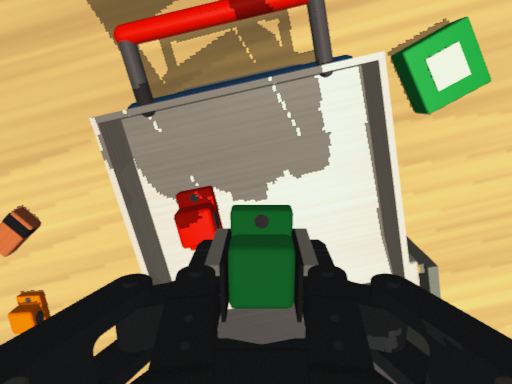

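Emit:
jog_arm --deltas '[-0.013,0.0015,0.042,0,0,-0.064,1,-0.013,0.0015,0.042,0,0,-0.064,1,-0.013,0.0015,0.09,0,0,-0.064,1,-0.013,0.0015,0.128,0,0,-0.064,1,-0.013,0.0015,0.128,0,0,-0.064,1,-0.013,0.0015,0.128,0,0,-0.064,0.15,-0.013,0.0015,0.128,0,0,-0.064,0.15,-0.013,0.0015,0.128,0,0,-0.064,0.15,-0.013,0.0015,0.08,0,0,-0.064,0.15,-0.013,0.0015,0.0,0,0,-0.064,0.15]'

```text
time_s: 13.93
position: [0.5542, 0.2932, 0.1825]
tool_rot: [[-0.999, 0.053, -0.005], [0.053, 0.999, -0.002], [0.005, -0.002, -1.0]]
ft_force: [0.2, -0.3, 0.0]
grip_width: 0.0361
```

```bash
python3 - <<'E'
from h import *
s=st()
plan(([.4628,.0171,.18],-136.8),s=s)
E
```

```text
t 13.93 [0.5542 0.2932 0.1825] yaw 177.0 tilt 0.31 F [ 0.2072 -0.2553  0.0417] w 0.0361 q [ 17.1  31.7  65.6  -0.   83.  -69.9]
[0.4628, 0.0171, 0.18] -> [0.1021, -0.3741, 0.0046] [0.0001, -0.0018, -0.2569] rows 7.0
```

Emit:
jog_arm --deltas '[0.102,-0.374,-0.01,0,0,-0.257,0,0.102,-0.374,-0.01,0,0,-0.257,-0.2,0.102,-0.374,0.01,0,0,-0.257,-0.2,0.102,-0.374,0.02,0,0,-0.257,-0.2,0.102,-0.374,0.025,0,0,-0.257,-0.2,0.102,-0.374,0.025,0,0,-0.257,-0.2,0.102,-0.374,0.025,0,0,-0.257,-0.2,0.102,-0.374,0.025,0,0,-0.257,-0.2,0.102,-0.374,0.025,0,0,-0.257,-0.2,0.102,-0.374,0.025,0,0,-0.257,-0.2]'

```text
time_s: 14.77
position: [0.4644, 0.0169, 0.1653]
tool_rot: [[-0.73, -0.683, 0.001], [-0.683, 0.73, -0.0], [-0.001, -0.001, -1.0]]
ft_force: [-0.8, 0.7, 0.1]
grip_width: 0.0515
```

```bash
python3 - <<'E'
from h import *
s=st(); im,_=snap('wrist','w9.png'); r=find(im,'yellow','wrist',s,near=(.463,.017)); print(r)
plan(([r[0][0],r[0][1],.004],float(r[0][2])+180),s=s)
E
```

```text
t 14.77 [0.4644 0.0169 0.1653] yaw -136.9 tilt 0.09 F [-0.7694  0.7356  0.0618] w 0.0515 q [ -12.6   17.1   93.7    0.    69.1 -145.7]
[(0.4633, 0.0174, np.float32(43.1), 42, 26, [263, 170])]
[0.4633, 0.0174, 0.004] -> [0.0009, 0.0017, 0.2151] [-0.0004, 0.0003, -0.0] rows 3.9
```

View pics/w9.png

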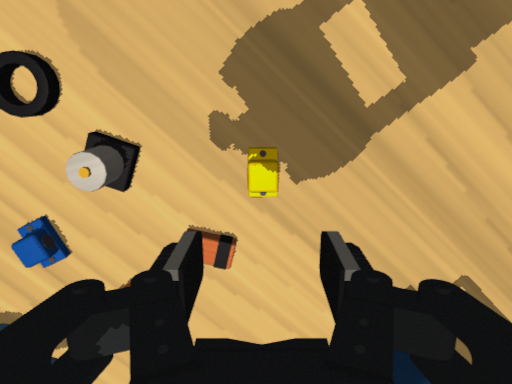

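Emit:
jog_arm --deltas '[0.001,0.001,0.09,0,0,0,-0.2,0.001,0.001,0.16,0,0,0,-0.2,0.001,0.001,0.214,0,0,0,-0.2,0.001,0.001,0.214,0,0,0,0.2,0.001,0.001,0.214,0,0,0,1,0.001,0.001,0.214,0,0,0,1,0.001,0.001,0.214,0,0,0,1,0.001,0.001,0.214,0,0,0,1,0.001,0.001,0.16,0,0,0,1,0.001,0.001,0.1,0,0,0,1,0.001,0.001,0.04,0,0,0,1,0.001,0.001,-0.02,0,0,0,1]'

```text
time_s: 15.82
position: [0.4627, 0.0181, 0.1722]
tool_rot: [[-0.728, -0.686, 0.001], [-0.686, 0.728, -0.0], [-0.0, -0.001, -1.0]]
ft_force: [1.2, -0.1, -0.7]
grip_width: 0.025
```

```bash
python3 - <<'E'
from h import *
s=st()
plan((T(-.0,.048,.2),TY),(T(-.0,.048,.106),TY),s=s)
E
```

```text
t 15.82 [0.4627 0.0181 0.1722] yaw -136.7 tilt 0.04 F [ 1.1564 -0.125  -0.7158] w 0.0250 q [ -12.5   16.5   93.3    0.    70.2 -145.7]
[np.float64(0.5568), np.float64(0.3433), 0.2] -> [-0.3886, 0.2296, -0.0371] [-0.0001, 0.0002, 0.2538] rows 8.1
[np.float64(0.5568), np.float64(0.3433), 0.106] -> [-0.3885, 0.2297, 0.0883] [-0.0001, 0.0002, 0.2538] rows 2.3
```

Emit:
jog_arm --deltas '[-0.388,0.23,-0.037,0,0,0.254,1,-0.388,0.23,-0.037,0,0,0.254,1,-0.388,0.23,-0.037,0,0,0.254,1,-0.388,0.23,-0.037,0,0,0.254,1,-0.388,0.23,-0.037,0,0,0.254,1,-0.388,0.23,-0.037,0,0,0.254,1,-0.388,0.23,-0.037,0,0,0.254,1,-0.388,0.23,-0.037,0,0,0.254,1,-0.388,0.23,-0.037,0,0,0.254,1,-0.388,0.23,-0.037,0,0,0.254,1,-0.388,0.23,-0.037,0,0,0.254,1]'

```text
time_s: 16.73
position: [0.5563, 0.3445, 0.1972]
tool_rot: [[-0.999, 0.04, 0.0], [0.04, 0.999, 0.0], [-0.0, 0.0, -1.0]]
ft_force: [0.2, -0.8, -0.1]
grip_width: 0.0252
```

```bash
python3 - <<'E'
from h import *
s=st()
plan((T(-.0,.048,.106),TY),([.64,.008,.2],180),s=s)
E
```

```text
t 16.73 [0.5563 0.3445 0.1972] yaw 177.7 tilt 0.01 F [ 0.1909 -0.8404 -0.136 ] w 0.0252 q [ 21.4  33.8  59.3  -0.   86.9 -66.3]
[np.float64(0.5568), np.float64(0.3433), 0.106] -> [-0.0006, -0.0015, 0.1216] [0.0, 0.0001, 0.0005] rows 2.2
[0.64, 0.008, 0.2] -> [-0.1295, -0.4438, -0.0038] [0.0, 0.0001, -0.0128] rows 8.6
```

Emit:
jog_arm --deltas '[-0.001,-0.001,0.06,0,0,0,1,-0.001,-0.001,0.121,0,0,0,1,-0.001,-0.001,0.121,0,0,0,1,-0.001,-0.001,0.121,0,0,0,0.15,-0.001,-0.001,0.121,0,0,0,0.15,-0.001,-0.001,0.121,0,0,0,0.15,-0.001,-0.001,0.07,0,0,0,0.15,-0.001,-0.001,0.0,0,0,0,0.15,-0.05,-0.04,-0.03,0,0,0,0.15,-0.13,-0.444,-0.02,0,0,0,-0.2,-0.13,-0.444,0.03,0,0,0,-0.2,-0.13,-0.444,0.03,0,0,0,-0.2]'

```text
time_s: 17.73
position: [0.6059, 0.1957, 0.2024]
tool_rot: [[-0.999, 0.042, 0.004], [0.042, 0.999, 0.0], [-0.004, 0.001, -1.0]]
ft_force: [1.1, 0.0, -0.5]
grip_width: 0.051
```

Emit:
jog_arm --deltas '[0,-0.2,0,0,0,0,-0.2,0,-0.26,0,0,0,0,-0.2,0,-0.26,0,0,0,0,-0.2,0,-0.26,0,0,0,0,-0.2,0,-0.26,0,0,0,0,-0.2]'

```text
time_s: 18.15
position: [0.5969, -0.0012, 0.2019]
tool_rot: [[-0.999, 0.045, 0.003], [0.045, 0.999, -0.001], [-0.003, -0.001, -1.0]]
ft_force: [0.4, -0.6, -0.6]
grip_width: 0.0517
```

```bash
python3 - <<'E'
from h import *
s=st(); im,_=snap('wrist','w10.png')
E
```

```text
t 18.15 [ 0.5969 -0.0012  0.2019] yaw 177.4 tilt 0.17 F [ 0.3627 -0.5561 -0.5916] w 0.0517 q [-11.4  27.7  69.6  -0.   82.6 -98.9]
```

View pics/w10.png

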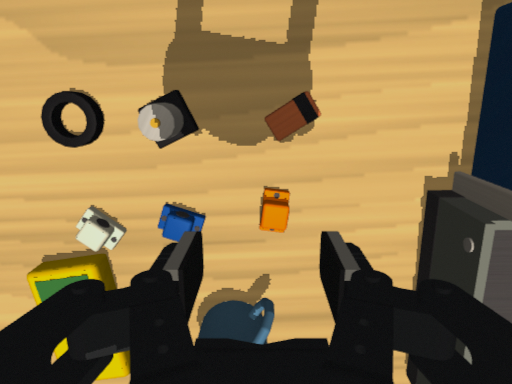

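```bash
python3 - <<'E'
from h import *
im=cv2.imread('pics/w10.png')[:,:,::-1]
s=dict(position=[0.5969,-0.0012,0.2019],tool_rot=[[-0.999,0.045,0.003],[0.045,0.999,-0.001],[-0.003,-0.001,-1.0]])
for c in ('orange','blue','white'): print(c,find(im,c,'wrist',s))
for p in ((112,255),(270,300),(203,320)): print(onz('wrist',p,.03,s))
r=[x for x in find(im,'orange','wrist',s,near=(.641,.0086))][0]
plan(([r[0],r[1],.16],float(r[2])+(180 if r[2]<90 else 0)),s=env.observe())
E
```

```text
orange [(0.6515, 0.0096, np.float32(169.6), 30, 27, [274, 217]), (0.6282, 0.0123, np.float32(79.7), 25, 11, [276, 195])]
blue [(0.6554, -0.087, np.float32(68.3), 42, 36, [181, 222])]
white [(0.6608, -0.1735, np.float32(48.9), 42, 36, [98, 232]), (0.5529, -0.1064, np.float32(12.0), 34, 18, [150, 124])]
[ 0.6775 -0.153   0.03  ]
[0.7351 0.0019 0.03  ]
[ 0.7558 -0.0692  0.03  ]
[0.6515, 0.0096, 0.16] -> [-0.0714, 0.023, 0.0559] [-0.0008, 0.0009, 0.0424] rows 1.7
```

Emit:
jog_arm --deltas '[-0.062,0.023,0.053,0,0,0.042,-0.2,-0.062,0.023,0.053,0,0,0.042,-0.2,-0.062,0.023,0.053,0,0,0.042,-0.2,-0.062,0.023,0.053,0,0,0.042,-0.2]'

```text
time_s: 18.53
position: [0.6444, 0.0177, 0.1606]
tool_rot: [[-0.985, 0.173, 0.0], [0.173, 0.985, -0.0], [-0.0, -0.0, -1.0]]
ft_force: [-0.2, -0.8, -0.1]
grip_width: 0.0512
```

```bash
python3 - <<'E'
from h import *
s=st(); im,_=snap('wrist','w11.png'); HS['orange']=((6,150,60),(19,255,255))
m=mask(im,'orange'); m=cv2.morphologyEx(m,cv2.MORPH_CLOSE,np.ones((9,9),np.uint8)); 
for k in cv2.findContours(m,cv2.RETR_EXTERNAL,cv2.CHAIN_APPROX_NONE)[0]:
    if cv2.contourArea(k)>300: print(cv2.boundingRect(k))
crop(im,160,360,100,300,3,'w11c.png')
E
```

```text
t 18.53 [0.6444 0.0177 0.1606] yaw 170.0 tilt 0.01 F [-0.1522 -0.7612 -0.075 ] w 0.0512 q [ -8.9  34.3  64.5  -0.   81.2 -88.9]
(236, 151, 32, 51)
(224, 39, 50, 52)
```

View pics/w11c.png

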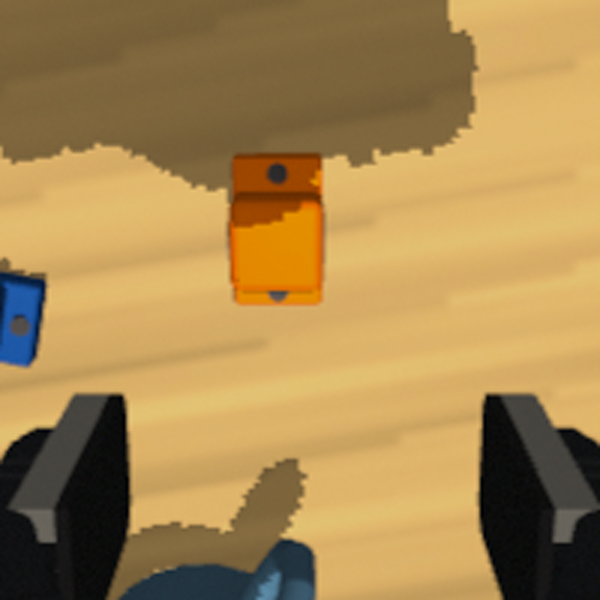

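```bash
python3 - <<'E'
from h import *
s=env.observe()
c=onz('wrist',(252,176.5),.012,s); print(c, onz('wrist',(261,176.5),.012,s))
plan(([c[0],c[1],.004],170.),s=s)
E
```

```text
[0.6448 0.0098 0.012 ] [0.6462 0.0175 0.012 ]
[np.float64(0.6448186915981684), np.float64(0.009785052296941318), 0.004] -> [-0.0022, -0.0101, 0.21] [-0.0, 0.0005, 0.0001] rows 3.8
```

Emit:
jog_arm --deltas '[-0.001,-0.01,0.09,0,0,0,-0.2,-0.001,-0.01,0.16,0,0,0,-0.2,-0.001,-0.01,0.209,0,0,0,-0.2,-0.001,-0.01,0.209,0,0,0,0.2,-0.001,-0.01,0.209,0,0,0,1,-0.001,-0.01,0.209,0,0,0,1,-0.001,-0.01,0.209,0,0,0,1,-0.001,-0.01,0.209,0,0,0,1,-0.001,-0.01,0.16,0,0,0,1,-0.001,-0.01,0.1,0,0,0,1,-0.001,-0.01,0.04,0,0,0,1,-0.001,-0.01,-0.04,0,0,0,1]'

```text
time_s: 19.58
position: [0.6432, 0.0102, 0.1685]
tool_rot: [[-0.985, 0.174, 0.001], [0.174, 0.985, -0.0], [-0.001, -0.0, -1.0]]
ft_force: [0.2, 0.2, -0.1]
grip_width: 0.0253
```

```bash
python3 - <<'E'
from h import *
s=st()
plan((T(-.05,-.048,.21),TY),(T(-.05,-.048,.106),TY),s=s)
E
```

```text
t 19.58 [0.6432 0.0102 0.1685] yaw 170.0 tilt 0.08 F [ 0.2493  0.1838 -0.0563] w 0.0253 q [ -9.6  33.8  64.1  -0.   82.  -89.6]
[np.float64(0.5028), np.float64(0.2494), 0.21] -> [0.2397, 0.2815, -0.0557] [-0.0, 0.0004, -0.0423] rows 6.7
[np.float64(0.5028), np.float64(0.2494), 0.106] -> [0.2399, 0.2815, 0.083] [-0.0, 0.0004, -0.0423] rows 2.5
```

Emit:
jog_arm --deltas '[0.1,0.12,-0.05,0,0,-0.042,1,0.24,0.281,-0.05,0,0,-0.042,1,0.24,0.281,-0.05,0,0,-0.042,1,0.24,0.281,-0.05,0,0,-0.042,1,0.24,0.281,-0.05,0,0,-0.042,1,0.24,0.281,-0.05,0,0,-0.042,1,0.24,0.281,-0.05,0,0,-0.042,1,0.24,0.281,-0.05,0,0,-0.042,1,0.24,0.281,-0.03,0,0,-0.042,1]'

```text
time_s: 20.33
position: [0.5032, 0.2508, 0.1915]
tool_rot: [[-0.999, 0.04, 0.007], [0.04, 0.999, 0.002], [-0.007, 0.002, -1.0]]
ft_force: [0.3, -0.1, 0.0]
grip_width: 0.0252
```

```bash
python3 - <<'E'
from h import *
s=st(); im,_=snap('wrist','w12.png')
plan((T(-.05,-.048,.106),TY),([.655,-.087,.18],248-360),s=s)
E
```

```text
t 20.33 [0.5032 0.2508 0.1915] yaw 177.7 tilt 0.44 F [ 0.2956 -0.1458  0.0143] w 0.0252 q [ 14.4  24.6  76.6  -0.   78.3 -73.3]
[np.float64(0.5028), np.float64(0.2494), 0.106] -> [0.0013, -0.0021, 0.114] [0.0007, 0.0023, 0.0007] rows 2.1
[0.655, -0.087, 0.18] -> [-0.2199, -0.442, 0.016] [-0.0009, 0.0024, -0.3904] rows 9.8
```

View pics/w12.png

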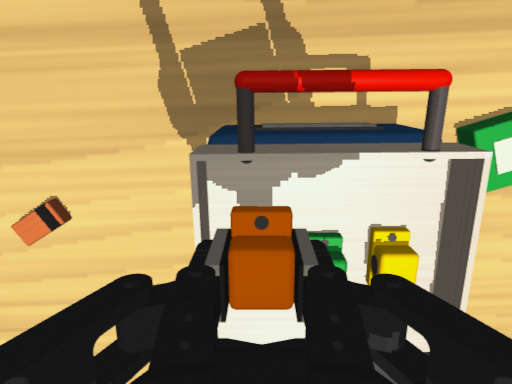

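Emit:
jog_arm --deltas '[0.001,-0.002,0.06,0,0.002,0,1,0.001,-0.002,0.113,0,0.002,0,1,0.001,-0.002,0.113,0,0.002,0,1,0.001,-0.002,0.113,0,0.002,0,0.15,0.001,-0.002,0.113,0,0.002,0,0.15,0.001,-0.002,0.113,0,0.002,0,0.15,0.001,-0.002,0.06,0,0.002,0,0.15,0.001,-0.002,-0.01,0,0.002,0,0.15,0.001,-0.002,-0.03,0,0.002,0,0.15]'

```text
time_s: 21.13
position: [0.5029, 0.2475, 0.2146]
tool_rot: [[-0.999, 0.043, -0.002], [0.043, 0.999, 0.001], [0.002, 0.001, -1.0]]
ft_force: [0.1, 1.0, 0.9]
grip_width: 0.0359
```

```bash
python3 - <<'E'
from h import *
s=st()
plan(([.655,-.087,.17],68.),s=s)
E
```

```text
t 21.13 [0.5029 0.2475 0.2146] yaw 177.5 tilt 0.13 F [0.1213 1.0239 0.8775] w 0.0359 q [ 14.1  23.6  74.3   0.1  82.2 -73.5]
[0.655, -0.087, 0.17] -> [-0.2219, -0.437, 0.0586] [-0.0003, -0.0008, 0.6085] rows 15.3
```

Emit:
jog_arm --deltas '[-0.222,-0.437,0.04,0,0,0.609,-0.2,-0.222,-0.437,0.04,0,0,0.609,-0.2,-0.222,-0.437,0.04,0,0,0.609,-0.2,-0.222,-0.437,0.04,0,0,0.609,-0.2,-0.222,-0.437,0.04,0,0,0.609,-0.2,-0.222,-0.437,0.04,0,0,0.609,-0.2,-0.222,-0.437,0.04,0,0,0.609,-0.2,-0.222,-0.437,0.04,0,0,0.609,-0.2,-0.222,-0.437,0.04,0,0,0.609,-0.2,-0.222,-0.437,0.04,0,0,0.609,-0.2,-0.222,-0.437,0.04,0,0,0.609,-0.2,-0.222,-0.437,0.04,0,0,0.609,-0.2]'

```text
time_s: 22.13
position: [0.6543, -0.0881, 0.1794]
tool_rot: [[-0.02, 1.0, -0.006], [1.0, 0.02, 0.0], [0.0, -0.006, -1.0]]
ft_force: [-1.8, 0.4, 0.1]
grip_width: 0.0514
```

```bash
python3 - <<'E'
from h import *
s=st()
plan(([.653,-.087,.165],68.),s=s)
E
```

```text
t 22.13 [ 0.6543 -0.0881  0.1794] yaw 91.2 tilt 0.36 F [-1.8413  0.3975  0.0774] w 0.0514 q [-17.9  35.3  59.5  -0.1  85.6 -19. ]
[0.653, -0.087, 0.165] -> [0.0016, -0.0016, 0.0192] [-0.002, 0.0003, 0.1286] rows 3.2
```

Emit:
jog_arm --deltas '[0.0015,-0.0015,0.017,0,0,0.128,-0.2,0.0015,-0.0015,0.017,0,0,0.128,-0.2,0.0015,-0.0015,0.017,0,0,0.128,-0.2,0.0015,-0.0015,0.017,0,0,0.128,-0.2,0.0015,-0.0015,0.017,0,0,0.128,-0.2]'

```text
time_s: 22.55
position: [0.653, -0.0862, 0.167]
tool_rot: [[0.367, 0.93, -0.006], [0.93, -0.367, 0.0], [-0.002, -0.006, -1.0]]
ft_force: [-0.2, 0.6, 0.5]
grip_width: 0.0515
```

```bash
python3 - <<'E'
from h import *
s=st(); im,_=snap('wrist','w13.png'); r=find(im,'blue','wrist',s,near=(.655,-.087)); print(r)
plan(([r[0][0],r[0][1],.004],float(r[0][2])),s=s)
E
```

```text
t 22.55 [ 0.653  -0.0862  0.167 ] yaw 68.5 tilt 0.34 F [-0.2237  0.6412  0.5335] w 0.0515 q [-17.8  35.6  60.9  -0.1  83.8   3.8]
[(0.6547, -0.0859, np.float32(68.5), 43, 26, [263, 173])]
[0.6547, -0.0859, 0.004] -> [0.0016, 0.0032, 0.2173] [-0.0018, 0.0007, -0.0001] rows 3.9
```

View pics/w13.png

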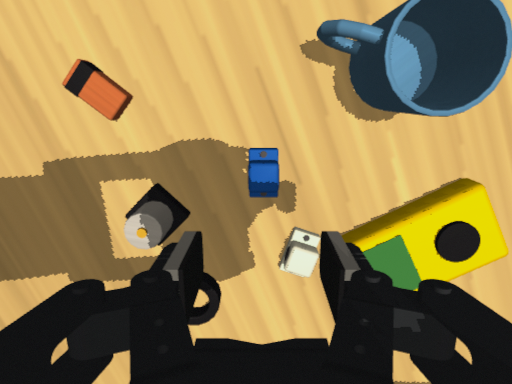

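Emit:
jog_arm --deltas '[0.001,0.003,0.09,-0.002,0,0,-0.2,0.001,0.003,0.16,-0.002,0,0,-0.2,0.001,0.003,0.216,-0.002,0,0,-0.2,0.001,0.003,0.216,-0.002,0,0,0.2,0.001,0.003,0.216,-0.002,0,0,1,0.001,0.003,0.216,-0.002,0,0,1,0.001,0.003,0.216,-0.002,0,0,1,0.001,0.003,0.216,-0.002,0,0,1,0.001,0.003,0.16,-0.002,0,0,1,0.001,0.003,0.1,-0.002,0,0,1,0.001,0.003,0.04,-0.002,0,0,1,0.001,0.003,-0.05,-0.002,0,0,1]'

```text
time_s: 23.6
position: [0.6551, -0.0859, 0.1738]
tool_rot: [[0.365, 0.931, 0.0], [0.931, -0.365, -0.002], [-0.002, 0.001, -1.0]]
ft_force: [1.1, -0.7, -1.0]
grip_width: 0.0251
```

```bash
python3 - <<'E'
from h import *
s=st()
plan((T(-.05,.0,.21),TY),s=s)
E
```

```text
t 23.60 [ 0.6551 -0.0859  0.1738] yaw 68.6 tilt 0.12 F [ 1.1241 -0.6947 -1.0126] w 0.0251 q [-17.7  35.4  60.2  -0.1  84.4   3.8]
[np.float64(0.5048), np.float64(0.2974), 0.21] -> [0.4026, -0.3731, -0.0494] [-0.0004, 0.0007, -0.6056] rows 15.2
```

Emit:
jog_arm --deltas '[0.403,-0.373,-0.05,0,0,-0.605,1,0.403,-0.373,-0.05,0,0,-0.605,1,0.403,-0.373,-0.05,0,0,-0.605,1,0.403,-0.373,-0.05,0,0,-0.605,1,0.403,-0.373,-0.05,0,0,-0.605,1,0.403,-0.373,-0.05,0,0,-0.605,1,0.403,-0.373,-0.05,0,0,-0.605,1,0.403,-0.373,-0.05,0,0,-0.605,1,0.403,-0.373,-0.05,0,0,-0.605,1,0.403,-0.373,-0.05,0,0,-0.605,1,0.403,-0.373,-0.05,0,0,-0.605,1,0.403,-0.373,-0.05,0,0,-0.605,1]'

```text
time_s: 24.6
position: [0.5044, 0.2997, 0.2087]
tool_rot: [[-0.907, 0.421, 0.001], [0.421, 0.907, -0.002], [-0.001, -0.001, -1.0]]
ft_force: [-1.0, -0.5, -0.8]
grip_width: 0.025
```

```bash
python3 - <<'E'
from h import *
s=st()
plan((T(-.05,.0,.19),TY),(T(-.05,.0,.106),TY),s=s)
E
```

```text
t 24.60 [0.5044 0.2997 0.2087] yaw 155.1 tilt 0.10 F [-1.0162 -0.4739 -0.7817] w 0.0250 q [ 19.2  26.4  70.5  -0.1  83.  -45.9]
[np.float64(0.5048), np.float64(0.2974), 0.19] -> [-0.0018, -0.0025, 0.025] [-0.0004, 0.0003, -0.125] rows 3.1
[np.float64(0.5048), np.float64(0.2974), 0.106] -> [-0.0016, -0.0024, 0.137] [-0.0004, 0.0003, -0.125] rows 2.0
```

Emit:
jog_arm --deltas '[-0.002,-0.002,0.02,0,0,-0.125,1,-0.002,-0.002,0.025,0,0,-0.125,1,-0.002,-0.002,0.025,0,0,-0.125,1,-0.002,-0.002,0.06,0,0,-0.125,1,-0.002,-0.002,0.11,0,0,-0.125,1,-0.002,-0.002,0.137,0,0,-0.125,1,-0.002,-0.002,0.137,0,0,-0.125,1,-0.002,-0.002,0.137,0,0,-0.125,0.15,-0.002,-0.002,0.137,0,0,-0.125,0.15,-0.002,-0.002,0.137,0,0,-0.125,0.15,-0.002,-0.002,0.08,0,0,-0.125,0.15,-0.002,-0.002,0,0,0,-0.125,0.15]'

```text
time_s: 25.6
position: [0.5054, 0.2952, 0.1886]
tool_rot: [[-0.999, 0.052, -0.004], [0.052, 0.999, -0.003], [0.004, -0.004, -1.0]]
ft_force: [0.5, 0.2, 0.2]
grip_width: 0.0365
```

```bash
python3 - <<'E'
from h import *
s=st(); snap('wrist','w14.png')
plan(([.655,-.175,.2],120.),s=s)
E
```

```text
t 25.60 [0.5054 0.2952 0.1886] yaw 177.0 tilt 0.32 F [0.4928 0.2493 0.1743] w 0.0365 q [ 18.8  27.3  72.4  -0.1  80.5 -68.2]
[0.655, -0.175, 0.2] -> [-0.2319, -0.6157, -0.014] [-0.0017, -0.0007, 0.3167] rows 11.8
```

View pics/w14.png

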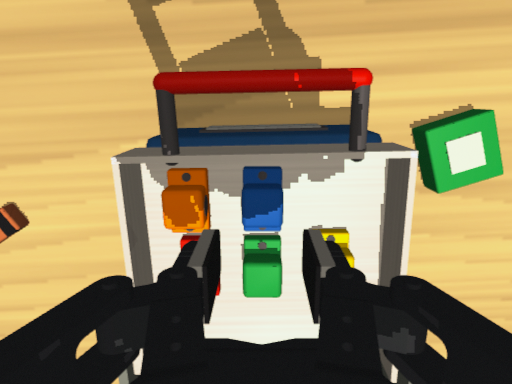

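Emit:
jog_arm --deltas '[-0.2,-0.55,-0.03,0,0,0.71,-0.2,-0.2,-0.55,-0.03,0,0,0.71,-0.2,-0.2,-0.55,-0.03,0,0,0.71,-0.2,-0.232,-0.616,-0.014,0,0,0.71,-0.2,-0.232,-0.616,-0.014,0,0,0.71,-0.2,-0.232,-0.616,-0.014,0,0,0.71,-0.2,-0.232,-0.616,-0.014,0,0,0.71,-0.2,-0.232,-0.616,-0.014,0,0,0.71,-0.2,-0.232,-0.616,-0.014,0,0,0.71,-0.2,-0.232,-0.616,-0.014,0,0,0.71,-0.2,-0.232,-0.616,-0.014,0,0,0.71,-0.2,-0.232,-0.616,-0.014,0,0,0.71,-0.2]'

```text
time_s: 26.65
position: [0.6562, -0.1778, 0.2005]
tool_rot: [[-0.011, 1.0, 0.001], [1.0, 0.011, -0.003], [-0.003, 0.001, -1.0]]
ft_force: [0.6, -0.2, -0.5]
grip_width: 0.0513
```

```bash
python3 - <<'E'
from h import *
s=st()
plan(([.656,-.174,.17],50.),s=s)
E
```

```text
t 26.65 [ 0.6562 -0.1778  0.2005] yaw 90.6 tilt 0.17 F [ 0.6258 -0.2313 -0.4546] w 0.0513 q [-25.1  36.4  53.8  -0.1  89.7 -25.7]
[0.656, -0.174, 0.17] -> [0.0052, -0.0003, 0.0407] [0.0006, 0.0008, 0.2258] rows 5.7
```

Emit:
jog_arm --deltas '[0.005,0,0.04,0,0,0.226,-0.2,0.005,0,0.04,0,0,0.226,-0.2,0.005,0,0.04,0,0,0.226,-0.2,0.005,0,0.04,0,0,0.226,-0.2,0.005,0,0.04,0,0,0.226,-0.2,0.005,0,0.04,0,0,0.226,-0.2,0.005,0,0.04,0,0,0.226,-0.2]'

```text
time_s: 27.23
position: [0.6559, -0.1713, 0.1705]
tool_rot: [[0.64, 0.768, 0.001], [0.768, -0.64, -0.003], [-0.002, 0.002, -1.0]]
ft_force: [0.1, -0.0, 0.5]
grip_width: 0.051
```

```bash
python3 - <<'E'
from h import *
s=st(); im,_=snap('wrist','w15.png'); r=find(im,'white','wrist',s,near=(.656,-.174)); print(r)
plan(([r[0][0],r[0][1],.004],float(r[0][2])),s=s)
E
```

```text
t 27.23 [ 0.6559 -0.1713  0.1705] yaw 50.2 tilt 0.15 F [ 0.0909 -0.0206  0.535 ] w 0.0510 q [-24.6  37.3  57.1  -0.1  85.5  15.2]
[(0.6592, -0.1694, np.float32(50.2), 39, 25, [263, 167])]
[0.6592, -0.1694, 0.004] -> [0.005, 0.0013, 0.2219] [0.0007, 0.0005, 0.0001] rows 4.0
```

View pics/w15.png

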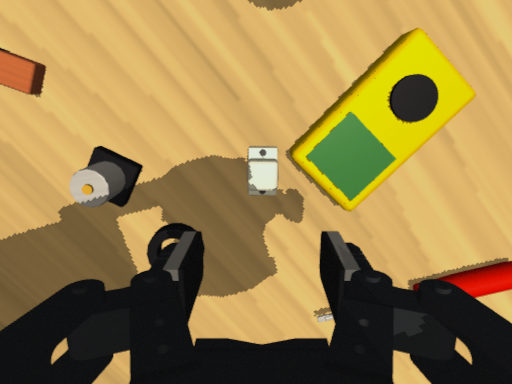

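```bash
python3 - <<'E'
from h import *
s=env.observe()
c=onz('wrist',(263,170.5),.012,s); print(c)
for p in ((289,152),(348,210)): print(onz('wrist',p,.03,s))
plan(([c[0],c[1],.15],140.2),([c[0],c[1],.013],140.2),s=s)
E
```

```text
[ 0.6589 -0.171   0.012 ]
[ 0.6876 -0.1696  0.03  ]
[ 0.6956 -0.2414  0.03  ]
[np.float64(0.6588705847660903), np.float64(-0.17103275586570452), 0.15] -> [0.0028, 0.0028, 0.0272] [0.0001, 0.0009, -0.4984] rows 12.5
[np.float64(0.6588705847660903), np.float64(-0.17103275586570452), 0.013] -> [0.0031, 0.0025, 0.2098] [0.0001, 0.0009, -0.4984] rows 3.3
```

Emit:
jog_arm --deltas '[0.003,0.0025,0.02,0,0,-0.498,-0.2,0.003,0.0025,0.02,0,0,-0.498,-0.2,0.003,0.0025,0.02,0,0,-0.498,-0.2,0.003,0.0025,0.02,0,0,-0.498,-0.2,0.003,0.0025,0.02,0,0,-0.498,-0.2,0.003,0.0025,0.02,0,0,-0.498,-0.2,0.003,0.0025,0.02,0,0,-0.498,-0.2,0.003,0.0025,0.02,0,0,-0.498,-0.2,0.003,0.0025,0.02,0,0,-0.498,-0.2,0.003,0.0025,0.02,0,0,-0.498,-0.2,0.003,0.0025,0.02,0,0,-0.498,-0.2,0.003,0.0025,0.02,0,0,-0.498,-0.2]'

```text
time_s: 28.28
position: [0.6588, -0.1707, 0.1552]
tool_rot: [[-0.73, 0.684, 0.0], [0.684, 0.73, -0.002], [-0.002, -0.002, -1.0]]
ft_force: [-0.8, 0.2, 0.1]
grip_width: 0.0511
```

Emit:
jog_arm --deltas '[0,0,0,0,0,-0.02,-0.2,0,0,0,0,0,-0.02,-0.2]'

```text
time_s: 28.45
position: [0.6588, -0.1707, 0.1552]
tool_rot: [[-0.768, 0.64, 0.0], [0.64, 0.768, -0.002], [-0.002, -0.002, -1.0]]
ft_force: [-0.0, -0.8, 0.1]
grip_width: 0.0513
```

```bash
python3 - <<'E'
from h import *
s=st(); im,_=snap('wrist','w16.png'); print(find(im,'white','wrist',s,near=(.656,-.174)))
plan(([.6589,-.171,.013],140.2),s=s)
E
```

```text
t 28.45 [ 0.6588 -0.1707  0.1552] yaw 140.2 tilt 0.13 F [-0.0229 -0.7624  0.1034] w 0.0513 q [-24.4  38.2  57.9  -0.1  83.9 -74.6]
[(0.6646, -0.1745, np.float32(73.5), 45, 22, [263, 182])]
[0.6589, -0.171, 0.013] -> [-0.0001, 0.0001, 0.1896] [-0.0005, 0.0005, 0.0001] rows 3.4
```

View pics/w16.png

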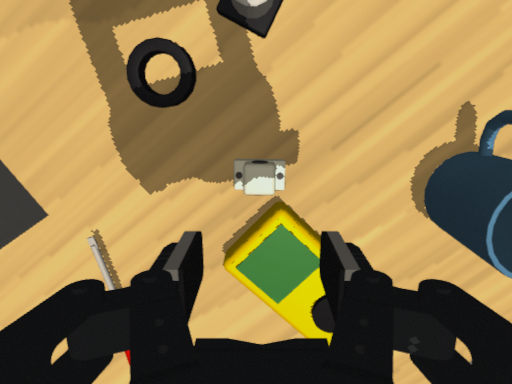

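Emit:
jog_arm --deltas '[0,0,0.08,0,0,0,-0.2,0,0,0.14,0,0,0,-0.2,0,0,0.189,0,0,0,-0.2,0,0,0.189,0,0,0,0.2,0,0,0.189,0,0,0,1,0,0,0.189,0,0,0,1,0,0,0.189,0,0,0,1,0,0,0.189,0,0,0,1,0,0,0.15,0,0,0,1,0,0,0.09,0,0,0,1,0,0,0.03,0,0,0,1,0,0,-0.06,0,0,0,1]'

```text
time_s: 29.5
position: [0.6584, -0.1705, 0.1695]
tool_rot: [[-0.765, 0.644, -0.001], [0.644, 0.765, -0.002], [-0.001, -0.002, -1.0]]
ft_force: [0.7, -0.2, -0.3]
grip_width: 0.0244
```

```bash
python3 - <<'E'
from h import *
s=st()
plan((T(-.05,.05,.22),TY),s=s)
E
```

```text
t 29.50 [ 0.6584 -0.1705  0.1695] yaw 139.9 tilt 0.12 F [ 0.741  -0.1989 -0.3198] w 0.0244 q [-24.4  37.6  56.7  -0.1  85.7 -74.3]
[np.float64(0.5069), np.float64(0.3473), 0.22] -> [0.5991, 0.3979, -0.0686] [-0.0007, 0.0001, -0.2094] rows 13.0
```

Emit:
jog_arm --deltas '[0.599,0.398,-0.068,0,0,-0.209,1,0.599,0.398,-0.068,0,0,-0.209,1,0.599,0.398,-0.068,0,0,-0.209,1,0.599,0.398,-0.068,0,0,-0.209,1,0.599,0.398,-0.068,0,0,-0.209,1,0.599,0.398,-0.068,0,0,-0.209,1,0.599,0.398,-0.068,0,0,-0.209,1,0.599,0.398,-0.068,0,0,-0.209,1,0.599,0.398,-0.068,0,0,-0.209,1,0.599,0.398,-0.068,0,0,-0.209,1,0.599,0.398,-0.068,0,0,-0.209,1,0.599,0.398,-0.068,0,0,-0.209,1]'

```text
time_s: 30.5
position: [0.5178, 0.309, 0.2142]
tool_rot: [[-0.999, 0.043, 0.0], [0.043, 0.999, -0.002], [-0.0, -0.002, -1.0]]
ft_force: [0.4, 0.6, -0.5]
grip_width: 0.0248
```

Emit:
jog_arm --deltas '[0.03,0.01,0.0,0,0,0,1,0.03,0.01,0,0,0,0,1,0.03,0.01,0,0,0,0,1]'

```text
time_s: 30.75
position: [0.4959, 0.3162, 0.214]
tool_rot: [[-0.999, 0.041, 0.0], [0.041, 0.999, -0.002], [-0.0, -0.002, -1.0]]
ft_force: [0.8, 0.2, -0.0]
grip_width: 0.0251
```

```bash
python3 - <<'E'
from h import *
s=st();snap('wrist','w17.png')
plan((T(-.05,.05,.116),TY),s=s)
E
```

```text
t 30.75 [0.4959 0.3162 0.214 ] yaw 177.6 tilt 0.12 F [ 0.7918  0.1636 -0.0483] w 0.0251 q [ 21.1  26.4  69.7  -0.1  83.9 -66.6]
[np.float64(0.5069), np.float64(0.3473), 0.116] -> [-0.0129, 0.0422, 0.1306] [-0.0006, 0.0001, 0.0002] rows 2.5
```

View pics/w17.png

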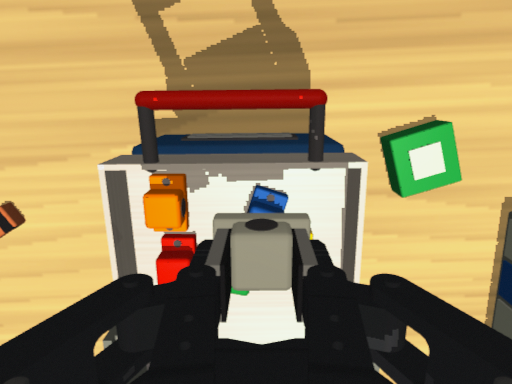

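```bash
python3 - <<'E'
from h import *
s=env.observe()
def tf(p):
    d=np.array(p[:2])-[.5548,.2953]; a=np.radians(2.4); return np.round([d[0]*np.cos(a)-d[1]*np.sin(a),d[0]*np.sin(a)+d[1]*np.cos(a)],4)
for n,p,z in [('blue corner',(255,185),.11),('blue r',(288,196),.11),('bl up l',(250,203),.128),('up r',(283,213),.128),('orange',(165,207),.128),('wallR in',(347,170),.1),('yel',(310,238),.11)]: print(n,tf(onz('wrist',p,z,s)))
im=cv2.imread('pics/w17.png')[:,:,::-1]; crop(im,90,380,80,310,2.6,'w17c.png')
E
```

```text
blue corner [-0.0611  0.0132]
blue r [-0.0527  0.0377]
bl up l [-0.0529  0.0101]
up r [-0.0456  0.033 ]
orange [-0.05   -0.0489]
wallR in [-0.0703  0.0826]
yel [-0.0192  0.0552]
```

View pics/w17c.png

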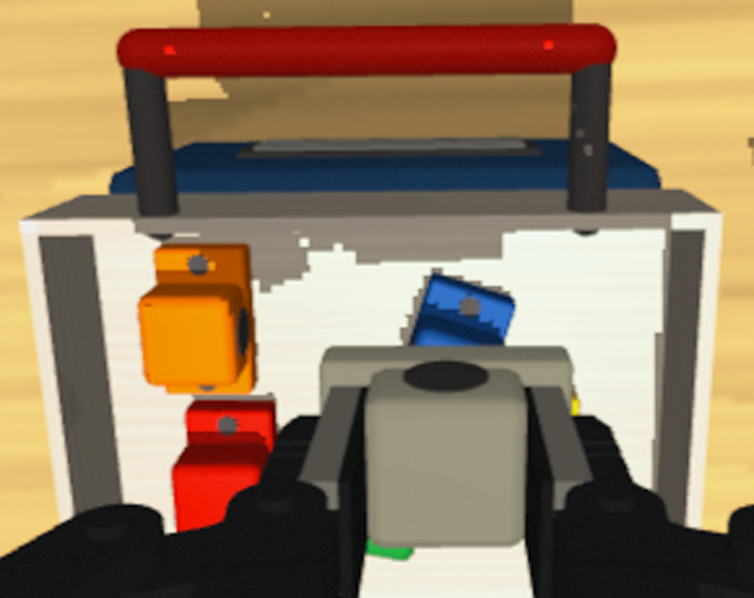

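```bash
python3 - <<'E'
from h import *
s=env.observe(); plan((T(.037,0,.214),TY),(T(.037,0,.116),TY),s=s)
E
```

```text
[np.float64(0.5918), np.float64(0.2938), 0.214] -> [-0.1278, -0.0234, -0.0002] [-0.0007, 0.0001, -0.0003] rows 2.3
[np.float64(0.5918), np.float64(0.2938), 0.116] -> [-0.1277, -0.0231, 0.1305] [-0.0007, 0.0001, -0.0003] rows 2.4
```

Emit:
jog_arm --deltas '[-0.128,-0.023,0,0,0,0,1,-0.128,-0.023,0,0,0,0,1,-0.128,-0.023,0,0,0,0,1,-0.128,-0.023,0,0,0,0,1,-0.128,-0.023,0,0,0,0,1]'

```text
time_s: 31.22
position: [0.593, 0.2926, 0.2127]
tool_rot: [[-0.999, 0.046, -0.001], [0.046, 0.999, -0.002], [0.001, -0.002, -1.0]]
ft_force: [-0.6, 0.3, 0.2]
grip_width: 0.0247
```

```bash
python3 - <<'E'
from h import *
s=st();im,_=snap('wrist','w18.png')
plan((T(.037,0,.116),TY),s=s)
E
```

```text
t 31.22 [0.593  0.2926 0.2127] yaw 177.4 tilt 0.15 F [-0.5653  0.3457  0.1511] w 0.0247 q [ 16.1  34.1  56.2  -0.1  89.8 -71.3]
[np.float64(0.5918), np.float64(0.2938), 0.116] -> [0.0015, 0.0018, 0.129] [-0.0007, -0.0004, -0.0012] rows 2.3
```

View pics/w18.png

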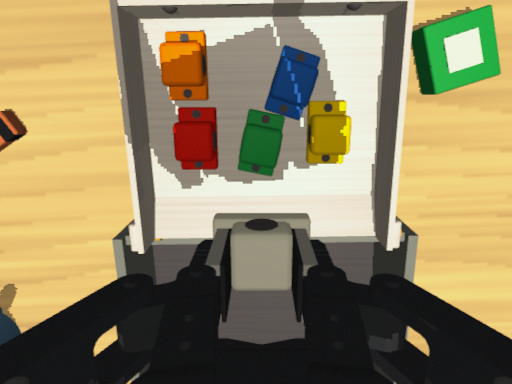

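```bash
python3 - <<'E'
from h import *
s=env.observe()
a=np.radians(2.4)
for p in ((257,176),(197,169),(327,163),(270,197)):
    d=onz('wrist',p,.103,s)[:2]-[.5548,.2953]; print(p,d[0]*np.cos(a)-d[1]*np.sin(a))
E
```

```text
(257, 176) 0.02954882566701609
(197, 169) 0.02411968647216648
(327, 163) 0.019770886354821483
(270, 197) 0.04594495192368429
```

```bash
python3 - <<'E'
from h import *
s=env.observe(); plan((T(.036,.044,.16),TY),(T(.036,.044,.1155),TY),s=s)
E
```

```text
[np.float64(0.5926), np.float64(0.3378), 0.16] -> [0.0019, 0.0595, 0.0708] [-0.0007, -0.0003, -0.0009] rows 1.7
[np.float64(0.5926), np.float64(0.3378), 0.1155] -> [0.0019, 0.0596, 0.1302] [-0.0007, -0.0003, -0.0009] rows 1.1
```

Emit:
jog_arm --deltas '[0.001,0.059,0.04,0,0,0,1,0.001,0.059,0.07,0,0,0,1,0.001,0.059,0.1,0,0,0,1,0.001,0.059,0.128,0,0,0,1,0.001,0.059,0.128,0,0,0,1,0.001,0.059,0.128,0,0,0,0.2,0.001,0.059,0.128,0,0,0,0.2,0.001,0.059,0.128,0,0,0,0.2,0.001,0.059,0.09,0,0,0,0.2,0.001,0.059,0.03,0,0,0,0.2,-0.05,0.02,-0.06,0,0,0,0.2,-0.1,0,-0.06,0,0,0,0.2]'

```text
time_s: 32.27
position: [0.6414, 0.3068, 0.2505]
tool_rot: [[-0.999, 0.039, 0.008], [0.039, 0.999, 0.001], [-0.008, 0.001, -1.0]]
ft_force: [0.8, -0.1, 0.2]
grip_width: 0.0339
```

```bash
python3 - <<'E'
from h import *
s=st();im,_=snap('wrist','w19.png');im,_=snap('top','t19.png');
E
```

```text
t 32.27 [0.6414 0.3068 0.2505] yaw 177.8 tilt 0.46 F [ 0.8499 -0.081   0.2239] w 0.0339 q [ 16.1  38.7  41.4  -0.1  99.4 -71.7]
```

View pics/w19.png

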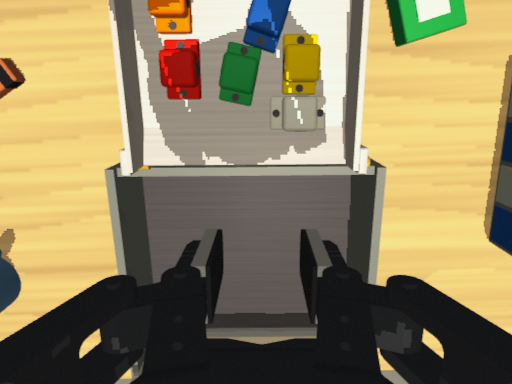

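View pics/t19.png

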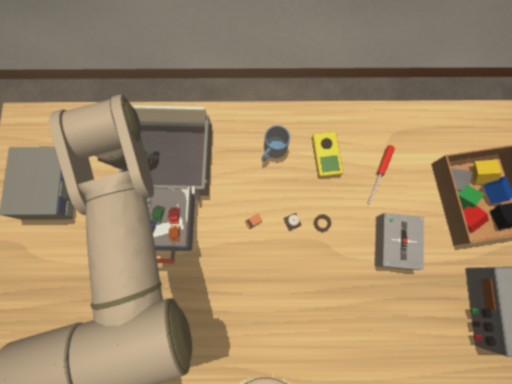

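```bash
python3 - <<'E'
from h import *
for pos,R,ps in [([.5054,.2952,.1886],[[-0.999,0.052,-0.004],[0.052,0.999,-0.003],[0.004,-0.004,-1.0]],((154,82),(372,77))),
 ([.5032,.2508,.1915],[[-0.999,0.04,0.007],[0.04,0.999,0.002],[-0.007,0.002,-1.0]],((236,80),(452,78))),
 ([.4959,.3162,.214],[[-0.999,0.041,0],[0.041,0.999,-0.002],[0,-0.002,-1.0]],((135,100),(327,98)))]:
    s=dict(position=pos,tool_rot=R)
    a,b=[onz('wrist',p,.132,s) for p in ps]; print(a,b,(a+b)/2,np.degrees(np.arctan2(-(b-a)[0],(b-a)[1])))
s=env.observe()
plan(([.50,.30,.25],TY),([.433,.300,.22],TY-90),([.433,.300,.13],TY-90),s=s)
E
```

```text
[0.4293 0.24   0.132 ] [0.4329 0.36   0.132 ] [0.4311 0.3    0.132 ] -1.7208262711564504
[0.4291 0.2402 0.132 ] [0.4328 0.3602 0.132 ] [0.4309 0.3002 0.132 ] -1.7655811070108847
[0.4297 0.2396 0.132 ] [0.4334 0.3602 0.132 ] [0.4315 0.2999 0.132 ] -1.755238549339223
[0.5, 0.3, 0.25] -> [0.195, -0.0125, -0.004] [0.0002, 0.0035, -0.0016] rows 3.5
[0.433, 0.3, 0.22] -> [0.2847, -0.0168, 0.035] [0.0029, 0.0026, 0.4984] rows 12.6
[0.433, 0.3, 0.13] -> [0.286, -0.0168, 0.155] [0.0029, 0.0026, 0.4984] rows 2.2
```

Emit:
jog_arm --deltas '[0.195,-0.01,-0.004,0,0,0.497,0.2,0.195,-0.01,-0.004,0,0,0.497,0.2,0.195,-0.01,-0.004,0,0,0.497,0.2,0.28,-0.017,0.035,0,0,0.497,0.2,0.28,-0.017,0.05,0,0,0.497,0.2,0.28,-0.017,0.05,0,0,0.497,0.2,0.28,-0.017,0.05,0,0,0.497,0.2,0.28,-0.017,0.05,0,0,0.497,0.2,0.28,-0.017,0.05,0,0,0.497,0.2,0.28,-0.017,0.05,0,0,0.497,0.2,0.28,-0.017,0.05,0,0,0.497,0.2,0.28,-0.017,0.05,0,0,0.497,0.2]'

```text
time_s: 33.37
position: [0.4318, 0.3015, 0.206]
tool_rot: [[-0.022, 1.0, 0.001], [1.0, 0.022, -0.001], [-0.001, 0.001, -1.0]]
ft_force: [-0.8, 0.4, -0.3]
grip_width: 0.034
```

Emit:
jog_arm --deltas '[0,0,0,0,0,0.035,0.2,0,0,0,0,0,0.035,0.2]'

```text
time_s: 33.53
position: [0.4319, 0.3015, 0.206]
tool_rot: [[0.086, 0.996, 0.001], [0.996, -0.086, -0.001], [-0.001, 0.001, -1.0]]
ft_force: [-0.5, 0.0, -0.2]
grip_width: 0.0339
```

```bash
python3 - <<'E'
from h import *
s=st();im,_=snap('wrist','w20.png')
plan(([.431,.300,.16],88.2),([.431,.300,.111],88.2),s=s)
s=dict(position=[.5054,.2952,.1886],tool_rot=[[-0.999,0.052,-0.004],[0.052,0.999,-0.003],[0.004,-0.004,-1.0]])
for z in (.05,.07,.09,.1): print(z,onz('wrist',(260,127),z,s))
E
```

```text
t 33.53 [0.4319 0.3015 0.206 ] yaw 85.1 tilt 0.10 F [-0.4891  0.0181 -0.1972] w 0.0339 q [22.1 20.6 80.6 -0.1 78.8 27. ]
[0.431, 0.3, 0.16] -> [-0.002, -0.0011, 0.0613] [0.0003, 0.0004, -0.0174] rows 1.1
[0.431, 0.3, 0.111] -> [-0.0019, -0.0011, 0.1266] [0.0003, 0.0004, -0.0174] rows 1.2
0.05 [0.4629 0.2964 0.05  ]
0.07 [0.4613 0.2965 0.07  ]
0.09 [0.4597 0.2967 0.09  ]
0.1 [0.4589 0.2968 0.1   ]
```

View pics/w20.png

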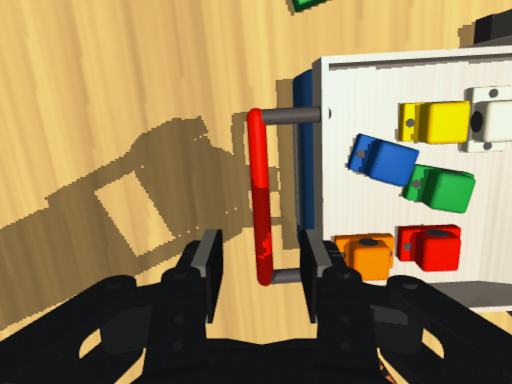

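Emit:
jog_arm --deltas '[-0.002,-0.001,0,0,0,-0.0174,0.2,-0.002,-0.001,0.06,0,0,-0.0174,0.2,-0.002,-0.001,0.1,0,0,-0.0174,0.2,-0.002,-0.001,0.126,0,0,-0.0174,0.2,-0.002,-0.001,0.126,0,0,-0.0174,0.2,-0.002,-0.001,0.126,0,0,-0.0174,1,-0.002,-0.001,0.126,0,0,-0.0174,1,-0.002,-0.001,0.126,0,0,-0.0174,1,-0.002,-0.001,0.126,0,0,-0.0174,1]' --grip_force 40

```text
time_s: 34.33
position: [0.4316, 0.3002, 0.1123]
tool_rot: [[0.027, 1.0, 0.002], [1.0, -0.027, -0.001], [-0.001, 0.002, -1.0]]
ft_force: [-3.6, -0.7, 6.5]
grip_width: 0.0105
```

```bash
python3 - <<'E'
from h import *
s=st()
p0=np.array(s['position']); R=np.array(s['tool_rot'])
e=np.array([np.cos(np.radians(-1.8)),np.sin(np.radians(-1.8)),0])
for a in np.arange(0,1.21,.1):
    f=lambda a:(-.2*np.cos(a)+.03*np.sin(a))*e+np.array([0,0,.2*np.sin(a)+.03*np.cos(a)])
    print('%.2f'%a,np.round(R.T@(f(a)-f(0))/.75,4).tolist())
E
```

```text
t 34.33 [0.4316 0.3002 0.1123] yaw 88.5 tilt 0.12 F [-3.6098 -0.7221  6.5101] w 0.0105 q [22.  26.3 88.8 -0.1 64.9 23.5]
0.00 [0.0, 0.0, 0.0]
0.10 [-0.0, 0.0054, -0.0264]
0.20 [-0.0001, 0.0134, -0.0522]
0.30 [-0.0002, 0.0239, -0.077]
0.40 [-0.0002, 0.0368, -0.1006]
0.50 [-0.0003, 0.0521, -0.1228]
0.60 [-0.0004, 0.0695, -0.1434]
0.70 [-0.0005, 0.0888, -0.1622]
0.80 [-0.0006, 0.1099, -0.1789]
0.90 [-0.0008, 0.1326, -0.1935]
1.00 [-0.0009, 0.1567, -0.2057]
1.10 [-0.001, 0.1818, -0.2154]
1.20 [-0.0011, 0.2078, -0.2226]
```

Emit:
jog_arm --deltas '[0,0.0025,-0.0132,0,0,0,1,0,0.0054,-0.0264,0,0,0,1,0,0.009,-0.0393,0,0,0,1,0,0.0134,-0.0522,0,0,0,1,0,0.0185,-0.0646,0,0,0,1,0,0.0239,-0.077,0,0,0,1,0,0.0302,-0.0888,0,0,0,1,0,0.0368,-0.1006,0,0,0,1]'

```text
time_s: 35.0
position: [0.4566, 0.2994, 0.186]
tool_rot: [[0.026, 1.0, -0.006], [1.0, -0.027, -0.002], [-0.002, -0.006, -1.0]]
ft_force: [-8.4, 0.8, -4.0]
grip_width: 0.0105
```

```bash
python3 - <<'E'
from h import *
s=st(); im,_=snap('scene','s21.png'); snap('wrist','w21.png'); crop(im,260,460,100,310,3.5,'s21c.png')
E
```

```text
t 35.00 [0.4566 0.2994 0.186 ] yaw 88.5 tilt 0.37 F [-8.4337  0.7542 -3.981 ] w 0.0105 q [20.8 23.7 79.2 -0.  77.5 22.3]
```

View pics/s21c.png

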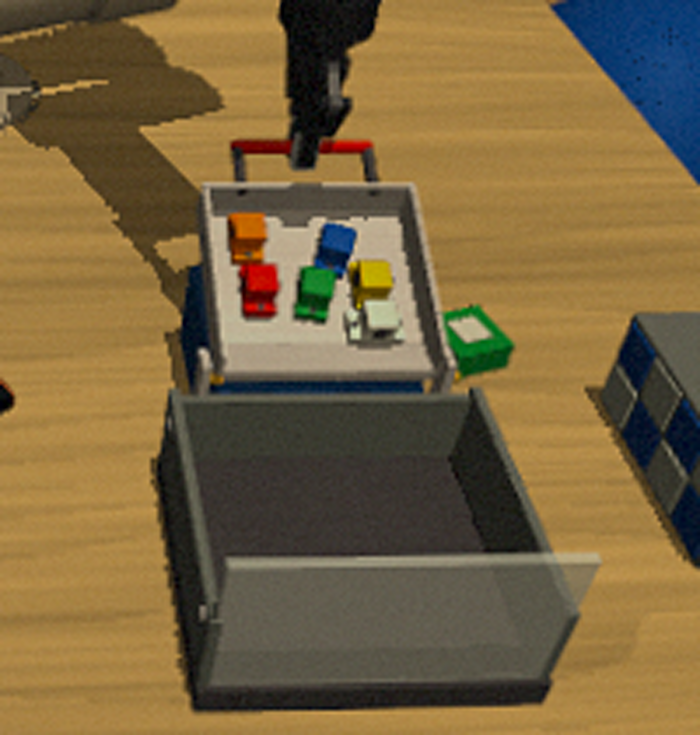

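View pics/w21.png

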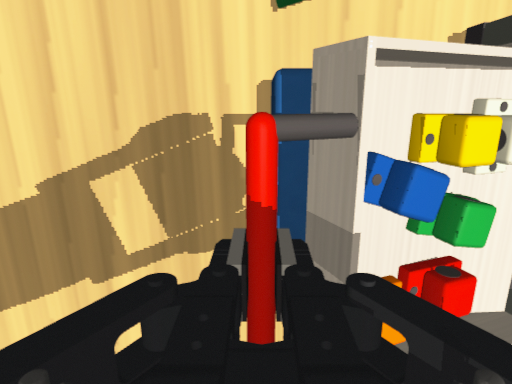

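Emit:
jog_arm --deltas '[0,0.0075,-0.0113,0,0,0,1,0,0.0153,-0.0222,0,0,0,1,0,0.024,-0.0327,0,0,0,1,0,0.0327,-0.0428,0,0,0,1,0,0.0422,-0.0524,0,0,0,1,0,0.052,-0.0616,0,0,0,1,0,0.0625,-0.0702,0,0,0,1,0,0.0731,-0.0783,0,0,0,1,0,0.0843,-0.0858,0,0,0,1,0,0.0958,-0.0929,0,0,0,1,0,0.1078,-0.0992,0,0,0,1,0,0.1199,-0.1051,0,0,0,1]'

```text
time_s: 36.1
position: [0.547, 0.2968, 0.2688]
tool_rot: [[0.026, 1.0, -0.001], [1.0, -0.026, -0.002], [-0.002, -0.0, -1.0]]
ft_force: [-11.5, -3.3, 11.6]
grip_width: 0.0102
```

```bash
python3 - <<'E'
from h import *
s=st(); im,_=snap('scene','s22.png'); crop(im,260,460,100,310,3.5,'s22c.png')
E
```

```text
t 36.10 [0.547  0.2968 0.2688] yaw 88.5 tilt 0.12 F [-11.5218  -3.3443  11.5846] w 0.0102 q [17.6 28.2 57.6 -0.1 94.3 19.1]
```

View pics/s22c.png

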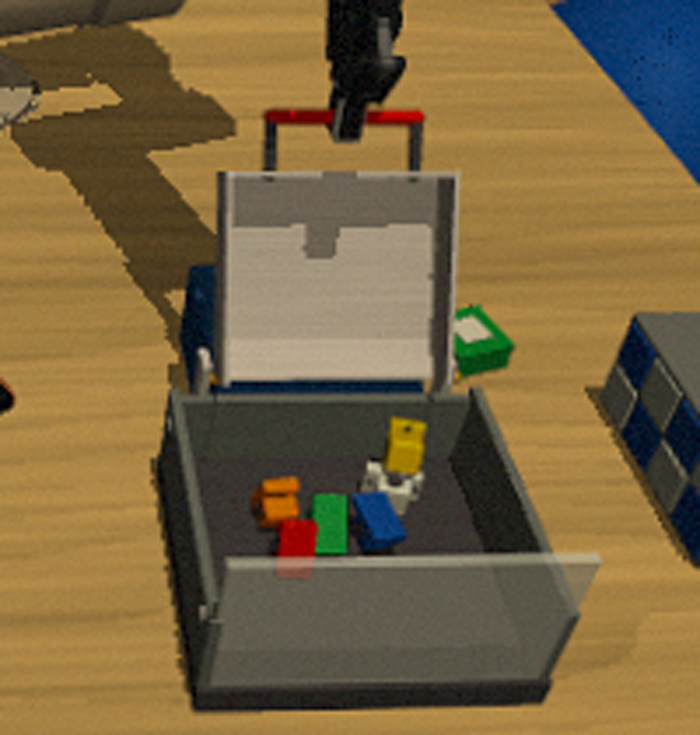

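Emit:
jog_arm --deltas '[0,-0.0121,0.0059,0,0,0,1,0,-0.0241,0.0122,0,0,0,1,0,-0.0356,0.0193,0,0,0,1,0,-0.0468,0.0268,0,0,0,1,0,-0.0574,0.0349,0,0,0,1,0,-0.0679,0.0435,0,0,0,1,0,-0.0777,0.0527,0,0,0,1,0,-0.0872,0.0623,0,0,0,1,0,-0.0959,0.0724,0,0,0,1,0,-0.1046,0.0829,0,0,0,1,0,-0.1124,0.0938,0,0,0,1,0,-0.1199,0.1051,0,0,0,1]'

```text
time_s: 37.15
position: [0.4592, 0.2995, 0.1878]
tool_rot: [[0.027, 1.0, 0.004], [1.0, -0.027, -0.001], [-0.001, 0.004, -1.0]]
ft_force: [0.5, 0.3, 4.4]
grip_width: 0.0104
```

```bash
python3 - <<'E'
from h import *
s=st(); plan(([.4316,.3002,.1115],88.2),s=s)
E
```

```text
t 37.15 [0.4592 0.2995 0.1878] yaw 88.5 tilt 0.24 F [0.5451 0.3038 4.4419] w 0.0104 q [20.8 23.6 79.  -0.1 77.2 22.4]
[0.4316, 0.3002, 0.1115] -> [0.0, -0.0372, 0.1016] [0.0013, 0.0002, 0.0014] rows 1.9
```

Emit:
jog_arm --deltas '[0,-0.0066,0.0118,0,0,0,1,0,-0.0129,0.0236,0,0,0,1,0,-0.0183,0.036,0,0,0,1,0,-0.0234,0.0484,0,0,0,1,0,-0.0278,0.0613,0,0,0,1,0,-0.0314,0.0742,0,0,0,1,0,-0.0343,0.0874,0,0,0,1,0,-0.0368,0.1006,0,0,0,1,0,-0.0368,0.102,0,0,0,1,0,-0.0368,0.103,0,0,0,1]'

```text
time_s: 37.98
position: [0.4316, 0.3003, 0.1098]
tool_rot: [[0.027, 1.0, 0.001], [1.0, -0.027, -0.001], [-0.001, 0.001, -1.0]]
ft_force: [-2.1, 3.0, 7.3]
grip_width: 0.0104
```

```bash
python3 - <<'E'
from h import *
s=st()
E
```

```text
t 37.98 [0.4316 0.3003 0.1098] yaw 88.4 tilt 0.09 F [-2.1077  2.9799  7.2843] w 0.0104 q [22.  26.5 88.9 -0.1 64.6 23.5]
```

Emit:
jog_arm --deltas '[0,0,0.004,0,0,0,1,0,0,0.006,0,0,0,1,0,0,0.006,0,0,0,1]'

```text
time_s: 38.23
position: [0.4317, 0.3004, 0.1091]
tool_rot: [[0.027, 1.0, 0.004], [1.0, -0.027, 0.0], [0.0, 0.004, -1.0]]
ft_force: [-12.9, -2.9, 37.7]
grip_width: 0.0104
```

Emit:
jog_arm --deltas '[0,0,-0.006,0,0,0,0.2,0,0,-0.006,0,0,0,0.2,0,0,-0.006,0,0,0,0.2,0,0,-0.06,0,0,0,0.2,0,0,-0.11,0,0,0,0.2,0,0,-0.11,0,0,0,1,0,0,-0.11,0,0,0,1,0,0,-0.11,0,0,0,1]'

```text
time_s: 38.9
position: [0.4308, 0.2998, 0.1859]
tool_rot: [[0.027, 1.0, -0.002], [1.0, -0.027, -0.003], [-0.003, -0.002, -1.0]]
ft_force: [0.1, 0.6, -1.4]
grip_width: 0.0005
```

```bash
python3 - <<'E'
from h import *
s=st(); plan(([.431,.300,.14],88.2),([.431,.300,.136],88.2),s=s)
E
```

```text
t 38.90 [0.4308 0.2998 0.1859] yaw 88.4 tilt 0.19 F [ 0.0754  0.575  -1.3615] w 0.0005 q [21.9 21.6 82.6 -0.1 75.9 23.5]
[0.431, 0.3, 0.14] -> [0.0005, 0.0004, 0.0612] [-0.0006, 0.0009, 0.0013] rows 1.1
[0.431, 0.3, 0.136] -> [0.0005, 0.0004, 0.0666] [-0.0006, 0.0009, 0.0013] rows 0.1
```

```bash
python3 - <<'E'
from h import *
im,_=snap('scene','s23.png'); crop(im,260,460,100,310,3.5,'s23c.png'); snap('wrist','w23.png')
a=cv2.imread('pics/scene0.png')[130:230,300:400].astype(int); b=cv2.imread('pics/s23.png')[130:230,300:400].astype(int)
d=np.abs(a-b).sum(2); cv2.imwrite('pics/d23.png',cv2.resize(np.clip(d,0,255).astype(np.uint8),None,fx=4,fy=4))
for z in (.13,.134,.14): print(proj('scene',[.6313,.2938,z]),proj('scene',[.431,.25,z]))
E
```

```text
[354.7567 199.3683] [324.5937 157.2914]
[355.0256 198.2393] [324.7551 156.2186]
[355.4312 196.5346] [324.9982 154.6005]
```

View pics/s23c.png

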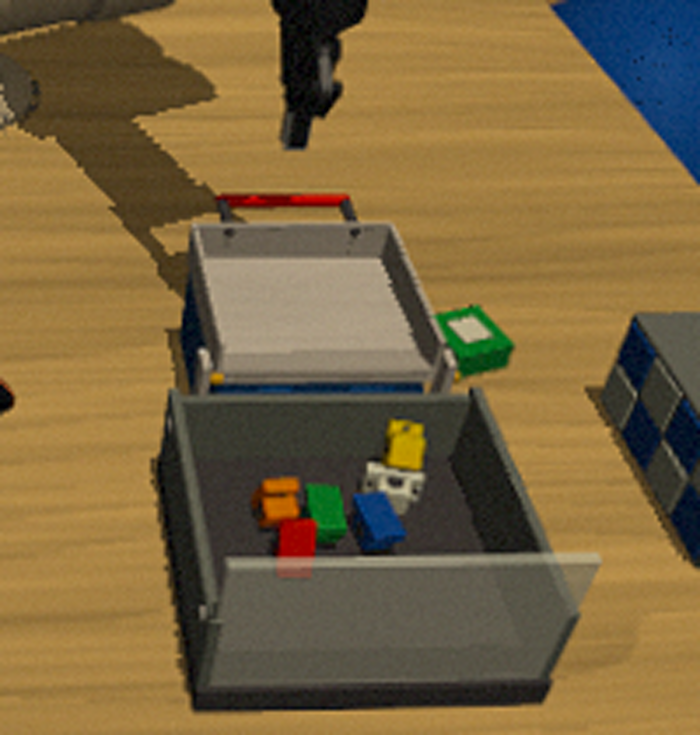

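View pics/d23.png

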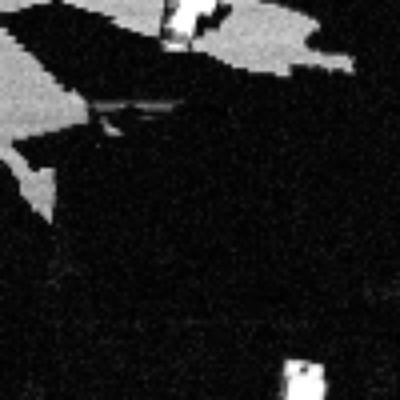

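Emit:
jog_arm --deltas '[0,0,0.05,0,0,0,1,0,0,0.06,0,0,0,1,0,0,0.066,0,0,0,1,0,0,0.0675,0,0,0,1,0,0,0.0675,0,0,0,1]'

```text
time_s: 39.42
position: [0.431, 0.2999, 0.1363]
tool_rot: [[0.027, 1.0, -0.001], [1.0, -0.027, -0.002], [-0.002, -0.001, -1.0]]
ft_force: [-0.6, 1.3, 0.5]
grip_width: -0.0002
```

Emit:
jog_arm --deltas '[0,0,0.0015,0,0,0,1,0,0,0.003,0,0,0,1,0,0,0.003,0,0,0,1]'

```text
time_s: 39.67
position: [0.4314, 0.3001, 0.1357]
tool_rot: [[0.027, 1.0, 0.001], [1.0, -0.027, -0.002], [-0.001, 0.001, -1.0]]
ft_force: [-4.4, -2.0, 12.3]
grip_width: 0.0002
```

```bash
python3 - <<'E'
from h import *
s=st(); plan(([.431,.300,.22],88.4),([.534,-.3915,.2],174),s=s)
E
```

```text
t 39.67 [0.4314 0.3001 0.1357] yaw 88.4 tilt 0.11 F [-4.437  -2.0486 12.2857] w 0.0002 q [22.  24.7 87.  -0.1 68.3 23.6]
[0.431, 0.3, 0.22] -> [-0.0003, -0.0004, -0.1124] [0.0004, 0.0005, 0.0002] rows 2.0
[0.534, -0.3915, 0.2] -> [-0.9181, 0.1619, -0.0841] [-0.0, 0.0007, -0.4753] rows 16.8
```

Emit:
jog_arm --deltas '[0,0,-0.06,0,0,0,1,0,0,-0.11,0,0,0,1,-0.918,0.162,-0.1,0,0,-0.475,1,-0.918,0.162,-0.1,0,0,-0.475,1,-0.918,0.162,-0.1,0,0,-0.475,1,-0.918,0.162,-0.1,0,0,-0.475,1,-0.918,0.162,-0.1,0,0,-0.475,1,-0.918,0.162,-0.1,0,0,-0.475,1,-0.918,0.162,-0.1,0,0,-0.475,1,-0.918,0.162,-0.1,0,0,-0.475,1,-0.918,0.162,-0.1,0,0,-0.475,1,-0.918,0.162,-0.1,0,0,-0.475,1]'

```text
time_s: 40.67
position: [0.4859, -0.0605, 0.2137]
tool_rot: [[-0.875, 0.484, 0.0], [0.484, 0.875, -0.002], [-0.001, -0.002, -1.0]]
ft_force: [1.2, 1.2, 0.1]
grip_width: -0.0001
```

```bash
python3 - <<'E'
from h import *
s=st(); plan(([.534,-.3915,.2],174),s=s)
E
```

```text
t 40.67 [ 0.4859 -0.0605  0.2137] yaw 151.1 tilt 0.12 F [1.1761 1.2078 0.0997] w -0.0001 q [-20.9  16.6  85.4  -0.1  78.  -82. ]
[0.534, -0.3915, 0.2] -> [-0.2696, -0.3552, 0.0193] [-0.0006, 0.0002, -0.1274] rows 8.0
```

Emit:
jog_arm --deltas '[-0.27,-0.355,0.018,0,0,-0.127,1,-0.27,-0.355,0.018,0,0,-0.127,1,-0.27,-0.355,0.018,0,0,-0.127,1,-0.27,-0.355,0.018,0,0,-0.127,1,-0.27,-0.355,0.018,0,0,-0.127,1,-0.27,-0.355,0.018,0,0,-0.127,1,-0.27,-0.355,0.018,0,0,-0.127,1,-0.27,-0.355,0.018,0,0,-0.127,1,-0.27,-0.355,0.018,0,0,-0.127,1,-0.27,-0.355,0.018,0,0,-0.127,1,-0.27,-0.355,0.018,0,0,-0.127,1]'

```text
time_s: 41.58
position: [0.5324, -0.3897, 0.2002]
tool_rot: [[-0.994, 0.112, -0.001], [0.112, 0.994, -0.001], [0.001, -0.001, -1.0]]
ft_force: [-0.3, 0.2, 0.1]
grip_width: 0.0001
```

```bash
python3 - <<'E'
from h import *
s=st(); im,_=snap('wrist','w24.png'); crop(im,180,340,40,240,3,'w24c.png')
w=np.array([.485,-.3915,0]);a=np.radians(-6); u=np.array([np.cos(a),np.sin(a),0])
plan((w-.018*u+[0,0,.1],174),(w-.018*u+[0,0,.082],174),(w+.018*u+[0,0,.082],174),s=s)
E
```

```text
t 41.58 [ 0.5324 -0.3897  0.2002] yaw 173.6 tilt 0.08 F [-0.2971  0.217   0.0529] w 0.0001 q [ -46.4   34.3   57.9   -0.1   87.8 -130. ]
[ 0.4671 -0.3896  0.1   ] -> [0.0864, -0.0094, 0.1336] [-0.0004, -0.0002, -0.0022] rows 2.9
[ 0.4671 -0.3896  0.082 ] -> [0.0864, -0.0094, 0.1576] [-0.0004, -0.0002, -0.0022] rows 0.4
[ 0.5029 -0.3934  0.082 ] -> [0.0384, -0.009, 0.1576] [-0.0004, -0.0002, -0.0022] rows 0.9
```

View pics/w24c.png

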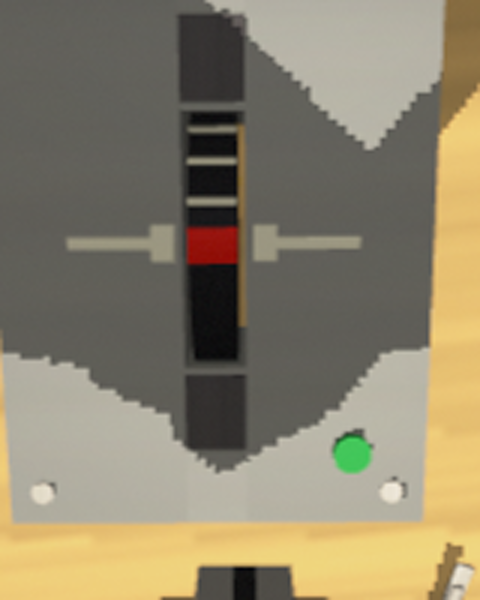

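Emit:
jog_arm --deltas '[0.0824,-0.009,0.08,0,0,0,1,0.0824,-0.009,0.13,0,0,0,1,0.0824,-0.009,0.145,0,0,0,1,0.0824,-0.009,0.158,0,0,0,1,0.0824,-0.009,0.158,0,0,0,1,0.0724,-0.009,0.158,0,0,0,1,0.0624,-0.009,0.158,0,0,0,1,0.0524,-0.009,0.158,0,0,0,1,0.0424,-0.009,0.158,0,0,0,1,0.0424,-0.009,0.158,0,0,0,1,0.0424,-0.009,0.13,0,0,0,1,0.0424,-0.009,0.07,0,0,0,1]'

```text
time_s: 42.63
position: [0.499, -0.3916, 0.1405]
tool_rot: [[-0.994, 0.111, -0.007], [0.111, 0.994, 0.005], [0.008, 0.004, -1.0]]
ft_force: [0.3, 0.3, 0.3]
grip_width: 0.0001
```

Emit:
jog_arm --deltas '[-0.042,0,-0.07,0,0,0,1,-0.042,0,-0.07,0,0,0,1,-0.042,0,-0.07,0,0,0,1,-0.042,0,-0.07,0,0,0,1]'

```text
time_s: 42.97
position: [0.5318, -0.3966, 0.1973]
tool_rot: [[-0.994, 0.11, 0.0], [0.11, 0.994, -0.003], [-0.001, -0.003, -1.0]]
ft_force: [-0.5, 0.6, -0.8]
grip_width: 0.0001
```

```bash
python3 - <<'E'
from h import *
s=st(); im,_=snap('wrist','w25.png'); crop(im,180,340,40,240,3,'w25c.png')
E
```

```text
t 42.97 [ 0.5318 -0.3966  0.1973] yaw 173.7 tilt 0.18 F [-0.5126  0.5661 -0.8283] w 0.0001 q [ -46.9   34.7   57.5   -0.1   87.6 -130.5]
```

View pics/w25c.png

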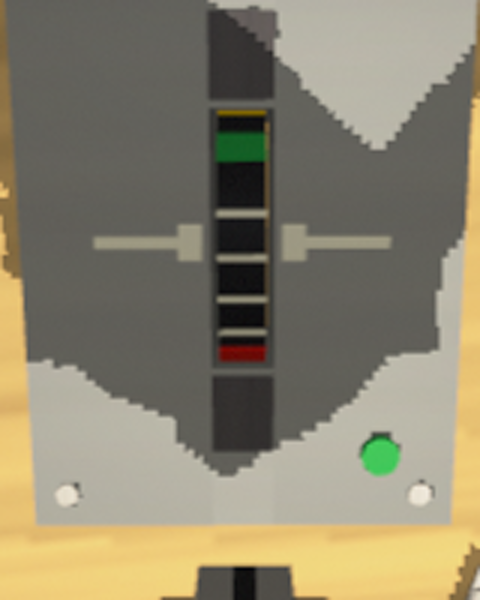

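```bash
python3 - <<'E'
from h import *
s=st()
w=np.array([.485,-.3915,0]);a=np.radians(-6); u=np.array([np.cos(a),np.sin(a),0])
plan((w-.010*u+[0,0,.1],174),(w-.010*u+[0,0,.082],174),(w+.010*u+[0,0,.082],174),s=s)
E
```

```text
t 43.02 [ 0.5311 -0.3963  0.1959] yaw 173.6 tilt 0.12 F [-0.1057 -1.1666  0.3723] w 0.0001 q [ -46.9   34.8   57.7   -0.1   87.6 -130.5]
[ 0.4751 -0.3905  0.1   ] -> [0.0749, -0.0004, 0.128] [-0.0003, -0.0006, -0.002] rows 2.7
[ 0.4751 -0.3905  0.082 ] -> [0.0748, -0.0004, 0.152] [-0.0003, -0.0006, -0.002] rows 0.4
[ 0.4949 -0.3925  0.082 ] -> [0.0482, -0.0002, 0.152] [-0.0003, -0.0006, -0.002] rows 0.5
```

Emit:
jog_arm --deltas '[0.075,0,0.08,0,0,0,1,0.075,0,0.125,0,0,0,1,0.075,0,0.14,0,0,0,1,0.075,0,0.152,0,0,0,1,0.075,0,0.152,0,0,0,1,0.068,0,0.152,0,0,0,1,0.061,0,0.152,0,0,0,1,0.054,0,0.152,0,0,0,1,0.048,0,0.152,0,0,0,1,0.048,0,0.152,0,0,0,1,0.048,0,0.12,0,0,0,1,0.048,0,0.06,0,0,0,1]'

```text
time_s: 44.02
position: [0.4944, -0.3913, 0.145]
tool_rot: [[-0.994, 0.111, -0.007], [0.111, 0.994, 0.005], [0.008, 0.004, -1.0]]
ft_force: [0.9, -0.7, 0.2]
grip_width: 0.0001
```

Emit:
jog_arm --deltas '[-0.048,0,-0.06,0,0,0,1,-0.048,0,-0.06,0,0,0,1,-0.048,0,-0.06,0,0,0,1,-0.048,0,-0.06,0,0,0,1]'

```text
time_s: 44.35
position: [0.5315, -0.3965, 0.1933]
tool_rot: [[-0.994, 0.111, -0.001], [0.111, 0.994, -0.002], [0.0, -0.002, -1.0]]
ft_force: [0.4, 0.6, -1.3]
grip_width: 0.0003
```

```bash
python3 - <<'E'
from h import *
s=st(); im,_=snap('wrist','w26.png'); crop(im,180,340,40,240,3,'w26c.png')
E
```

```text
t 44.35 [ 0.5315 -0.3965  0.1933] yaw 173.7 tilt 0.13 F [ 0.3542  0.6091 -1.2703] w 0.0003 q [ -46.9   34.9   57.9   -0.1   87.1 -130.5]
```

View pics/w26c.png

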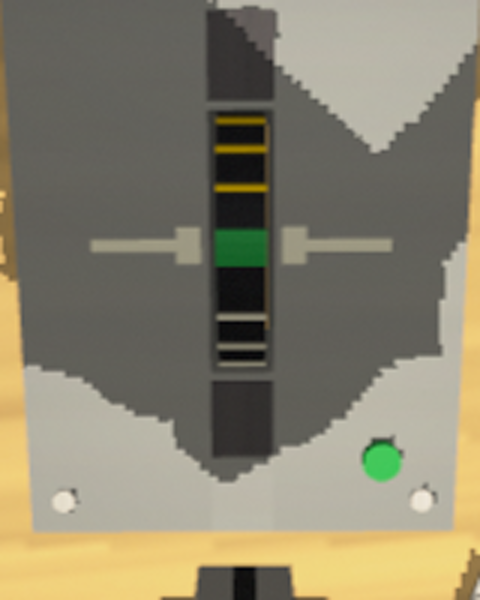

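```bash
python3 - <<'E'
from h import *
im,_=snap('scene','s27.png'); snap('top','t27.png')
a=cv2.imread('pics/scene0.png').astype(int); b=cv2.imread('pics/s27.png').astype(int)
E
```

```text
(no output)
```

View pics/s27.png

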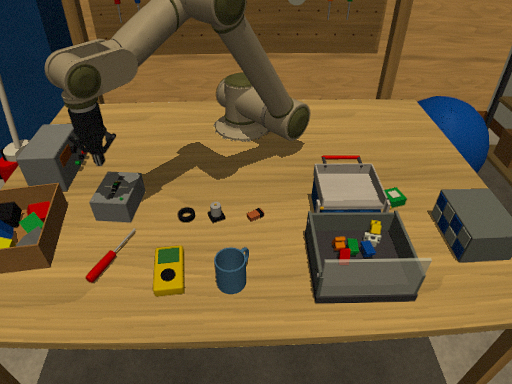

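View pics/t27.png

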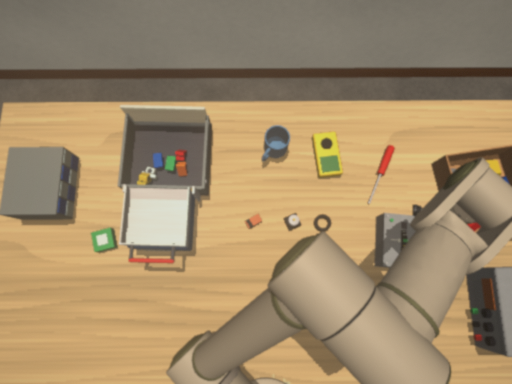

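```bash
python3 -c "
from rig import close_job
print(close_job())"
```

```text
the job is handed in; nothing more can be done
None
```

The job is done in the order asked and handed in at about 44 s of the 210 s allowed.

- **Thumbwheel to stop:** I rolled it back to its end stop, and the red band was at the pointer marks.
- **Brackets:** All six were on the bench, and I put all six in the tray. The blue one was knocked aside inside the tray and nudged the green, so I set the white one in a different free spot.
- **Tipping:** I tipped the tray by its handle to about 1.0 rad, not the 1.15 rad mentioned in the task. By then all six had already slid into the tub, as the scene view showed.
- **Tray level again:** I lowered it and pressed down on the handle. It resisted firmly, with the bar top at its level height (136 mm), and the tray looked the same as in the first picture.
- **Thumbwheel to green:** Only then did I roll it up. The last wrist picture shows the green band centred on the marks to within about 1 mm.

In the last pictures the other things on the bench are where they started and all six brackets are in the tub, with the yellow one apparently resting on the white one. The arm was clear of everything. The wheel's first upward stroke went further than I commanded, so I shortened the second; no check failed.

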